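Scoop the full-size beads out of the sorting dish

ROBOT

A 6-joint arm with a two-finger parallel gripper is mounted at the origin on a cart in front of the work surface, level with it; the furniture and walls round the work are solid. World frame = base frame: x ahead of the robot, y to its left, z up, the work surface at z = 0. Lengths are in m, angles in rad, forces in N, time in s.
With the tool pointing down it reaches from about 0.35 to 0.975 m from the base axis. Payload 4.9 kg.
Tool frame: the origin (TCP) lies midway between the tips of the shut fingers; the grasp point (between the pads) lies 19 mm behind it; z points along the fingers, y is the line along which they close (so a half turn about z gives the same grasp; the last joint's range is limited). The gripper opens to 85 mm and grips with 20 to 120 N. Pads are 22 mm wide; open, the fingers measure 114 mm over their backs; the gripper's body (76 mm by 85 mm) begins 54 mm behind the grasp point. The pads swing forward as they close: fully open they stand 13 mm farther back than shut.
Start: joints at [-1.307, 0.053, 1.613, -0, 1.476, -0.119], TCP at [0.233, -0.58, 0.231] pointing down, gripper open.
Joint ranges: [-3.01, 3.01], [-1.01, 2.22], [0.06, 2.58], [-1.02, 4.17], [0.09, 2.62], [-3.14, 3.14]. Speed limits (rad/s): [2.57, 2.57, 3.14, 3.14, 3.14, 3.14].

INTERFACE

Orientations are given as a rotation vector (axis times angle).
In Python, from station import ctrl, optics, job gives the robot as it stands.
- The arm moves only by the shell command python3 -m jog 'ROWS' [OPENING] [FORCE]. ROWS is JSON, a list of rows, each a list of 2 entries, a list of its own where there are three numbers: the shift along the tool's x, y, z in m, then the turn, a rotation vector about the tool's x, y, z in rad. A call has 1 to 5 rows; each row is the pose to reach, as a shift and turn from the pose commanded when the call began, along the tool's axes at that moment; what a row does not reach only later rows make up. A row lasts 1/10 s, in which the tool goes at most 50 mm and 8.59 degrees, less where a joint would pass 70% of its speed; a pose out of reach is approached as far as the arm can. A call with a gripper value outside its range is refused whole. OPENING is the opening, from 0 (shut) to 1 (fully open), set as the call begins (- or left out, the last holds). The fingers move at their own pace and stop on an object; FORCE is the grip in N (left out, the last holds). Time passes only in rows, so rows that repeat a pose let the fingers close. It gives the time, the measured TCP pose, the force, the opening and the grip force at its end, in the units of the state.
- ctrl.get_obs(): the state, without advancing time (a new reading comes with each control period).
- optics.get_image(name): name is "scene" or "top" or "wrist"; returns a dict with "image" (384x512x3 uint8, blue, green, red), "fx", "fy", "cx", "cy" (pixels), "rvec" (rotation vector, rad) and "tvec" (3), from world to camera coordinates, as OpenCV has them; the wrist camera has in their place "mount" (4x4, takes a point from camera to tool coordinates, whose origin is the TCP and whose axes are the flange's). Camera axes: x right, y down, z forward; pixel columns grow to the right and rows downward; lengths in m; the calibration is good to about 2 mm. A picture is of the moment at which its call begins: read the wrist's pose just before it. There is no depth.
- job.finish_job(): hands the job in; it is judged then, once.
The state is a dict: "t": time; "q": joint angles; "dq": joint speeds; "effort": joint torques, N m; "tool_pos": TCP position; "tool_rot": TCP orientation; "contact_force": force on the tool from outside, world axes, zero at the start; "wrist_torque": the same for the moment, N m; "opening": finger opening in m; "grip_force": force on a finger pad.
Only numpy, scipy, OpenCV 4.12 (cv2) and the standard library are available. Lean on these libraries where they do the work, as an engineer would, in place of code of your own. Each camera call takes 0.05 s, during which the arm holds its last target. There are 200 camera calls.

TASK

With the slotted scoop, lift the two full-size brass beads out of the square dish, letting the undersized ones drop through the slots and stay in the dish, and tip the full-size beads into the pewter bowl. Then stand the scoop upright on the bench. Do not ram the scoop hard against the dish or touch any bead with the fingers, and leave the loupe, the eraser block and the copper tube where they are.

Things in the scene. Friction and masses are not known exactly. Their poses are not given: they have to be found in the camera images.
- scoop_grip (a point): centre of the upright wooden grip block of the slotted steel scoop (about 160 g, stands by itself on its flat pan). Block 18 mm (x) by 30 mm (y) by 50 mm high; two wires join it to the pan's back wall. Axes are the scoop's: z up, +x towards the open mouth of the pan, y across. The pan's underside is 100 mm below this point
- scoop_pan (a point): same scoop: centre of the pan's slotted floor, on its top face; axes as scoop_grip, which is 22 mm towards -x and 97 mm up. Floor 3 mm thick with 13 mm slots along x: balls over 14 mm ride on its bars, smaller ones fall through. Pan 60 mm long, 88 mm wide outside; side walls 18 mm, back wall (x = -30) 26 mm high
- scoop_lip (a point): same scoop: middle of the front edge of the pan's underside (52 mm towards +x and 100 mm below scoop_grip). The front is open; behind this edge lies a plain strip 10 mm deep that rises like a ramp from a 1.5 mm thin edge to 3 mm, then the slots begin
- dish: moulded square dish, 178 mm square, 32 mm high, fixed to the bench (dark filings are stuck flat to its floor). Origin at the centre of its underside, axes square to its sides. Flat floor 4 mm up, about 130 mm square; walls slope up and outward at 60 degrees to a 160 mm opening. Beads start in the half towards its own +x side (x 18 to 50 mm), the other half is empty
- bowl: shallow round pewter bowl, 157 mm across the rim and 32 mm high, loose (0.42 kg); inner floor 6 mm above the bench and about 90 mm across, sloping wall. Origin at the centre of its underside
- bead_a: full-size round brass bead, ball 24 mm across (about 40 g), origin at its centre; starts loose on the dish's floor; rolls when pushed
- bead_b: full-size round brass bead, ball 24 mm across (about 40 g), origin at its centre; starts loose on the dish's floor; rolls when pushed
- small_a: undersized round brass bead, ball 10 mm across, origin at its centre; starts loose on the dish's floor and must stay in the dish
- small_b: undersized round brass bead, ball 10 mm across, origin at its centre; starts loose on the dish's floor and must stay in the dish
- small_c: undersized round brass bead, ball 10 mm across, origin at its centre; starts loose on the dish's floor and must stay in the dish
- small_d: undersized round brass bead, ball 10 mm across, origin at its centre; starts loose on the dish's floor and must stay in the dish
- loupe: bystander: black eye loupe, 33 mm across and 31 mm high, stands loose among the work; origin at the centre of its underside
- eraser_block: bystander: grey eraser block 24 x 52 x 13 mm lying loose among the work; origin at the centre of its underside
- scrap_tube: bystander: piece of copper tube, 22 mm across and 150 mm long, lying loose at the back right; origin under its middle

How it is judged:
By the outcome, as a careful person would: the job done as asked, in the order asked, and still so for the second after the job is handed in, with the robot touching nothing.
It also fails if it takes over 72 s, if anything falls off the work surface, if the arm or the gripper's body presses on something with over 40 N, if the wrist force passes 120 N, or if a joint passes its speed limit or range.

## Working session

There is one attempt and no reset: what is moved stays moved. The work goes in short steps, Python scripts to look and compute and a shell command to move; the robot and the scene stay as the last step left them, time stands still between calls to the robot, and variables do not carry over. Pictures are saved under pics/ and viewed, at most 10 in all, crops included, and the job is handed in when it is done.

```bash
ls; mkdir -p pics; python3 - <<'E'
from station import ctrl, optics
import cv2
o=ctrl.get_obs();print(o['t'],o['tool_pos'],o['tool_rot'],o['opening'])
for n in('top','scene'):
    d=optics.get_image(n);cv2.imwrite(f'pics/{n}0.png',cv2.resize(d['image'],(800,600),interpolation=cv2.INTER_CUBIC))
    print(n,d['fx'],d['fy'],d['cx'],d['cy'],d['rvec'],d['tvec'])
E
```

```text
pics
0.0 [ 0.23327506 -0.57915995  0.23006127] [-3.08221913e+00 -5.97245849e-01  2.81170980e-04] 0.08535677268989723
top 399.8418605084398 399.8418605084398 253.50933937697002 190.96806719603114 [ 2.12144281 -2.18032318  0.16131302] [-0.07997189  0.51277559  1.29581265]
scene 487.1262851617684 487.1262851617684 250.51717134633947 191.35843201580423 [ 1.17164959 -2.11433242  1.16505584] [0.20751877 0.33869802 1.03181773]
```

View pics/top0.png

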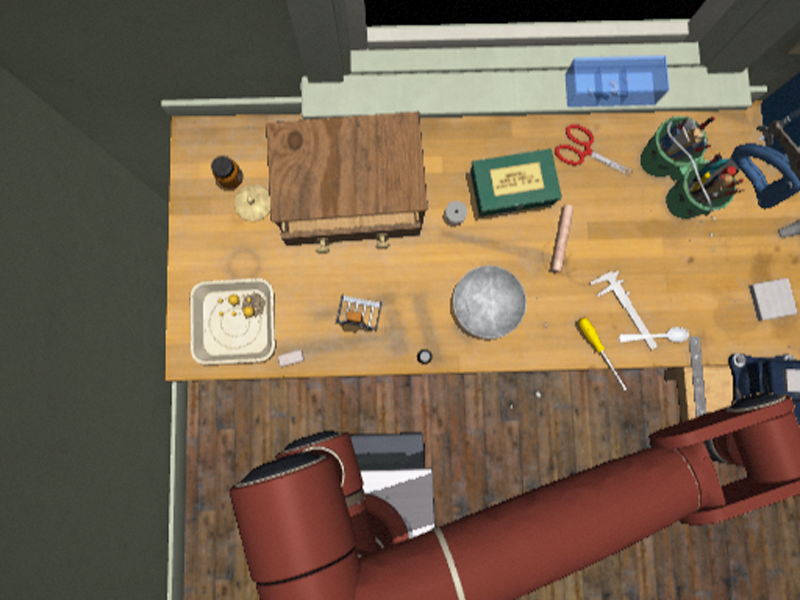

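View pics/scene0.png

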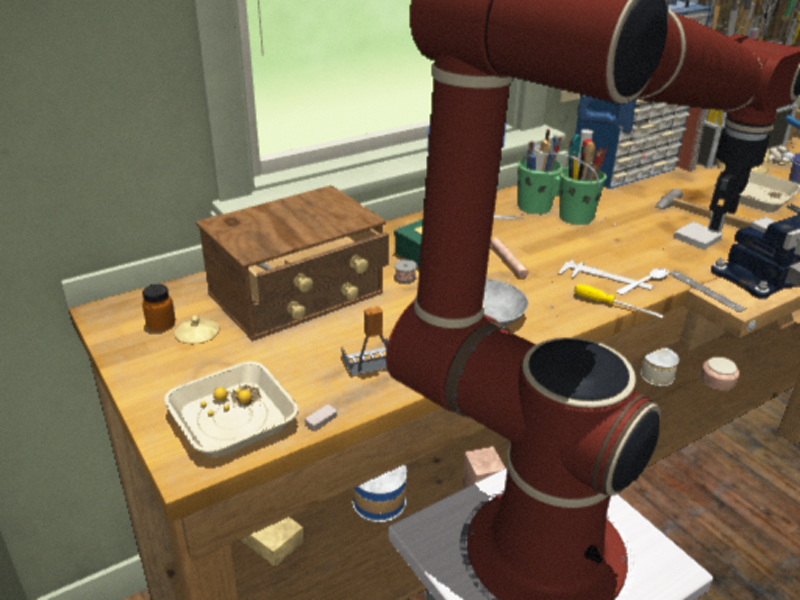

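The top view shows the dish at about (232,321), the scoop at (358,313), the bowl at (489,302), the eraser at (291,357) and the loupe at (424,356). The big beads are near (234,299) and (250,311), towards the back of the dish.

```bash
cat > h.py <<'E'
import numpy as np, cv2
from scipy.spatial.transform import Rotation as R
from station import ctrl, optics
def ray(d,uv,z,obs=None):
    "pixel -> world point at height z"
    v=np.array([(uv[0]-d['cx'])/d['fx'],(uv[1]-d['cy'])/d['fy'],1])
    if 'mount' in d:
        M=np.array(d['mount']);T=np.eye(4);T[:3,:3]=R.from_rotvec(obs['tool_rot']).as_matrix();T[:3,3]=obs['tool_pos']
        T=T@M;c=T[:3,3];v=T[:3,:3]@v
    else:
        r=R.from_rotvec(np.ravel(d['rvec'])).as_matrix();c=-r.T@np.ravel(d['tvec']);v=r.T@v
    return c+v*(z-c[2])/v[2]
def proj(d,p,obs=None):
    if 'mount' in d:
        T=np.eye(4);T[:3,:3]=R.from_rotvec(obs['tool_rot']).as_matrix();T[:3,3]=obs['tool_pos']
        q=np.linalg.inv(T@np.array(d['mount']))@np.append(p,1)
    else: q=R.from_rotvec(np.ravel(d['rvec'])).as_matrix()@np.array(p)+np.ravel(d['tvec'])
    return q[0]/q[2]*d['fx']+d['cx'],q[1]/q[2]*d['fy']+d['cy']
def delta(p,rot):
    "tool-frame shift/turn from current measured pose to world pose"
    o=ctrl.get_obs();r=R.from_rotvec(o['tool_rot'])
    print('shift',np.round(r.inv().apply(np.array(p)-o['tool_pos']),4),'turn',np.round((r.inv()*rot).as_rotvec(),4))
def st():
    o=ctrl.get_obs();print('t',round(o['t'],2),'pos',np.round(o['tool_pos'],4),'F',np.round(o['contact_force'],1),'op',round(o['opening'],4),'grip',round(o['grip_force'],1));print(np.round(R.from_rotvec(o['tool_rot']).as_matrix(),3).tolist(),np.round(o['q'],3));return o
E
python3 - <<'E'
from h import *
d=optics.get_image('top');im=d['image']
c=cv2.resize(im[165:245,115:280],(800,388),interpolation=cv2.INTER_CUBIC)
cv2.imwrite('pics/crop0.png',c)
s=512/800
for n,uv,z in [('dishTL',(191,282),.032),('TR',(271,279),.032),('BR',(274,360),.032),('BL',(193,363),.032),('bowlL',(453,302),.032),('bowlR',(525,302),.032),('bowlT',(489,266),.032),('bowlB',(489,338),.032),('beadA',(234,299),.016),('beadB',(250,311),.016),('grip',(352,319),.125),('eraser',(291,357),.013),('loupe',(424,356),.031)]:
    print(n,np.round(ray(d,(uv[0]*s,uv[1]*s),z),3))
E
```

```text
dishTL [0.558 0.345 0.032]
TR [0.56  0.173 0.032]
BR [0.387 0.167 0.032]
BL [0.385 0.337 0.032]
bowlL [ 0.5   -0.216  0.032]
bowlR [ 0.496 -0.37   0.032]
bowlT [ 0.576 -0.296  0.032]
bowlB [ 0.421 -0.289  0.032]
beadA [0.521 0.256 0.016]
beadB [0.494 0.222 0.016]
grip [ 0.459 -0.005  0.125]
eraser [0.393 0.134 0.013]
loupe [ 0.387 -0.15   0.031]
```

View pics/crop0.png

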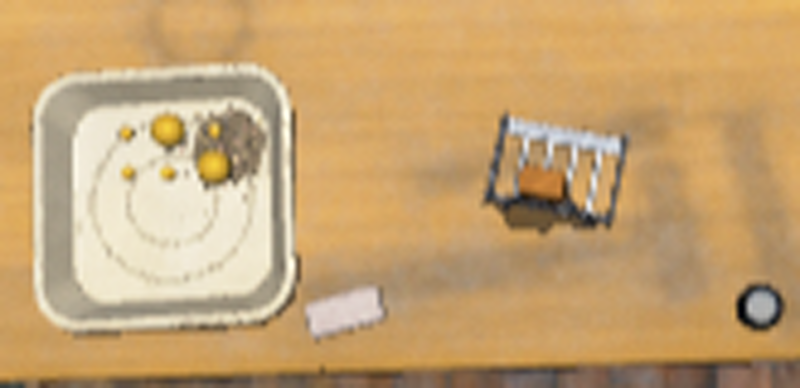

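The crop shows the scoop yawed about -10° with its mouth towards +x. The full-size beads are at crop (167,130) and (213,165). The small ones are at (126,132), (128,172), (168,172) and (215,130).

```bash
python3 - <<'E'
from h import *
d=optics.get_image('top')
f=lambda u,v,z:np.round(ray(d,(u/4.848+115,v/4.848+165),z),4)
for n,u,v,z in [('A',167,130,.016),('B',213,165,.016),('s1',126,132,.009),('s2',128,172,.009),('s3',168,172,.009),('s4',215,130,.009),('gripTop',544,180,.125),('lipL',507,118,.018),('lipR',627,140,.018),('backL',489,202,.02),('backR',608,226,.02),
 ('floorTL',78,105,.004),('floorTR',268,98,.004),('floorBR',272,298,.004),('floorBL',74,302,.004)]: print(n,f(u,v,z))
st()
delta([.457,-.005,.25],R.from_matrix(np.array([[np.sin(-.18),np.cos(-.18),0],[-np.cos(-.18),np.sin(-.18),0],[0,0,-1]]).T))
E
```

```text
A [0.52   0.2574 0.016 ]
B [0.4945 0.2253 0.016 ]
s1 [0.5204 0.2879 0.009 ]
s2 [0.4921 0.2861 0.009 ]
s3 [0.4913 0.2582 0.009 ]
s4 [0.5201 0.2256 0.009 ]
gripTop [ 0.4651 -0.0108  0.125 ]
lipL [0.5217 0.0204 0.018 ]
lipR [ 0.504  -0.0629  0.018 ]
backL [0.463  0.0336 0.02  ]
backR [ 0.4441 -0.0483  0.02  ]
floorTL [0.5412 0.3232 0.004 ]
floorTR [0.5426 0.1896 0.004 ]
floorBR [0.4018 0.1866 0.004 ]
floorBL [0.4028 0.3238 0.004 ]
t 0.2 pos [ 0.2333 -0.5794  0.2305] F [-0.2 -0.4  0.2] op 0.0853 grip 0.0
[[0.928, 0.373, -0.0], [0.373, -0.928, 0.001], [0.0, -0.001, -1.0]] [-1.307  0.053  1.614  0.     1.476 -0.119]Traceback (most recent call last):
  File "<stdin>", line 7, in <module>
  File "scipy/spatial/transform/_rotation.pyx", line 1143, in scipy.spatial.transform._rotation.Rotation.from_matrix
ValueError: Non-positive determinant (left-handed or null coordinate frame) in rotation matrix 0: [[-0.17902957 -0.98384369  0.        ]
 [ 0.98384369 -0.17902957  0.        ]
 [ 0.          0.         -1.        ]].
```

```bash

python3 -m jog '[[[0.16,-0.17,-0.02],[0,0,0]],[[0.16,-0.17,-0.02],[0,0,0]],[[0.16,-0.17,-0.02],[0,0,0]],[[0.16,-0.17,-0.02],[0,0,0]],[[0.16,-0.17,-0.02],[0,0,0]]]' 1
python3 -m jog '[[[0.16,-0.17,0],[0,0,0]],[[0.16,-0.17,0],[0,0,0]],[[0.16,-0.17,0],[0,0,0]],[[0.16,-0.17,0],[0,0,0]],[[0.16,-0.17,0],[0,0,0]]]'
python3 -m jog '[[[0.1,-0.106,0],[0,0,-0.7]],[[0.1,-0.106,0],[0,0,-0.7]],[[0.1,-0.106,0],[0,0,-0.7]],[[0.1,-0.106,0],[0,0,-0.7]],[[0.1,-0.106,0],[0,0,-0.7]]]'
python3 -m jog '[[[0,0,0],[0,0,-0.28]],[[0,0,0],[0,0,-0.28]],[[0,0,0],[0,0,-0.28]],[[0,0,0],[0,0,-0.28]]]'
python3 - <<'E'
from h import *
o=st();d=optics.get_image('wrist');cv2.imwrite('pics/w1.png',d['image']);print({k:d[k] for k in d if k!='image'})
E
```

```text
t: 0.7
tool_pos: [0.319, -0.3597, 0.2514]
tool_rot: [-3.084, -0.599, -0.001]
contact_force: [0.7, -0.3, 1.1]
opening: 0.085
grip_force: 0.0
t: 1.2
tool_pos: [0.4037, -0.1421, 0.2513]
tool_rot: [-3.084, -0.601, -0.001]
contact_force: [0.6, -0.1, 0.7]
opening: 0.086
grip_force: 0.0
t: 1.7
tool_pos: [0.4565, -0.0074, 0.251]
tool_rot: [-2.685, -1.631, 0.001]
contact_force: [0.4, 0.2, -0.6]
opening: 0.0855
grip_force: 0.0
t: 2.1
tool_pos: [0.4564, -0.0091, 0.2512]
tool_rot: [-2.443, -1.975, 0.0]
contact_force: [-0.2, -0.0, -0.5]
opening: 0.0855
grip_force: 0.0
t 2.1 pos [ 0.4564 -0.0091  0.2512] F [-0.2 -0.  -0.5] op 0.0855 grip 0.0
[[0.209, 0.978, -0.0], [0.978, -0.209, 0.0], [0.0, -0.0, -1.0]] [-0.183 -0.38   1.963  0.     1.559  0.027]
{'fx': 294.0799846871561, 'fy': 294.0799846871561, 'cx': 254.40414165264033, 'cy': 193.49622560744422, 'mount': array([[-4.07466617e-04, -9.60949298e-01, -2.76724197e-01,
         7.04925949e-02],
       [ 9.99999870e-01, -3.06989465e-04, -4.06416405e-04,
         2.15009756e-04],
       [ 3.05594146e-04, -2.76724326e-01,  9.60949298e-01,
        -1.43604632e-01],
       [ 0.00000000e+00,  0.00000000e+00,  0.00000000e+00,
         1.00000000e+00]])}
```

View pics/w1.png

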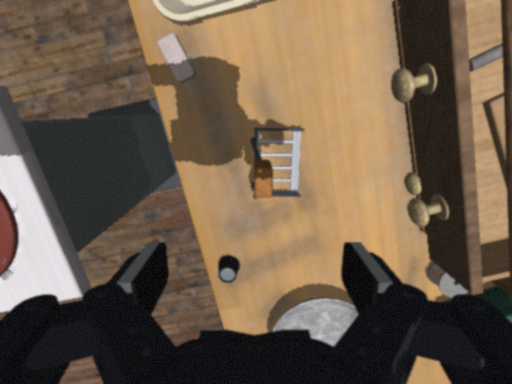

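The scoop is square in the wrist view, with the grip block spanning u 254–272 and v about 160–198. I'll measure it and check against the pan.

```bash
python3 - <<'E'
from h import *
o=ctrl.get_obs();im=cv2.imread('pics/w1.png');d=optics.get_image('wrist')
r=R.from_rotvec(o['tool_rot']).as_matrix()
for u,v,z in [(254,198,.125),(272,198,.125),(302,128,.018),(300,195,.018),(255,128,.026),(256,196,.02)]:
    p=ray(d,(u,v),z,o);print(u,v,np.round(p,4),np.round(r.T@(p-o['tool_pos']),4))
c=cv2.resize(im[110:215,230:320],(514,600),interpolation=cv2.INTER_CUBIC);cv2.imwrite('pics/w1c.png',c)
E
```

```text
254 198 [ 0.4536 -0.0206  0.125 ] [-0.0117 -0.0003  0.1262]
272 198 [ 0.4705 -0.0242  0.125 ] [-0.0117  0.017   0.1262]
302 128 [0.5247 0.0246 0.018 ] [0.0474 0.0597 0.2332]
300 195 [ 0.5076 -0.0612  0.018 ] [-0.0401  0.0609  0.2332]
255 128 [0.4672 0.0375 0.026 ] [0.0479 0.0008 0.2252]
256 196 [ 0.4499 -0.0497  0.02  ] [-0.0409  0.0022  0.2312]
```

View pics/w1c.png

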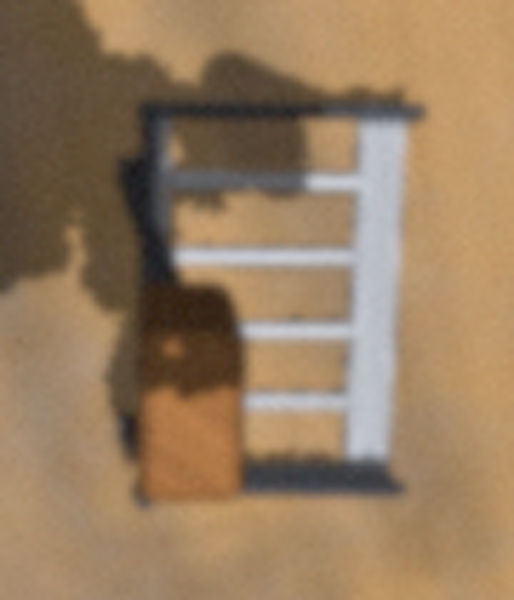

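```bash

python3 -m jog '[[[0.0034,0.0086,0.05],[0,0,0]],[[0.0034,0.0086,0.1],[0,0,0]],[[0.0034,0.0086,0.14],[0,0,0]],[[0.0034,0.0086,0.168],[0,0,0]],[[0.0034,0.0086,0.168],[0,0,0]]]'
python3 -m jog '[[[0,0,0],[0,0,0]],[[0,0,0],[0,0,0]],[[0,0,0],[0,0,0]],[[0,0,0],[0,0,0]],[[0,0,0],[0,0,0]]]' 0 80
python3 -m jog '[[[0,0,0],[0,0,0]],[[0,0,0],[0,0,0]],[[0,0,0],[0,0,0]]]'; python3 -c "
from h import *
st()"
```

```text
t: 2.7
tool_pos: [0.4616, -0.007, 0.0784]
tool_rot: [-2.435, -1.972, 0.01]
contact_force: [-0.4, -0.8, -0.3]
opening: 0.0854
grip_force: 0.0
t: 3.2
tool_pos: [0.4661, -0.0077, 0.0844]
tool_rot: [2.439, 1.978, 0.002]
contact_force: [-1.9, -0.0, 6.1]
opening: 0.017
grip_force: 79.4
t: 3.5
tool_pos: [0.4662, -0.0077, 0.0844]
tool_rot: [2.439, 1.978, 0.001]
contact_force: [-1.6, 0.0, 6.2]
opening: 0.017
grip_force: 78.8
t 3.5 pos [ 0.4662 -0.0077  0.0844] F [-1.6  0.   6.2] op 0.017 grip 78.8
[[0.207, 0.978, 0.001], [0.978, -0.207, -0.0], [0.0, 0.001, -1.0]] [-0.176 -0.198  2.106 -0.     1.232  0.032]
```

```bash

python3 -m jog '[[[0,0,-0.03],[0,0,0]],[[0.0,0,-0.07],[0,0,0]],[[0.03,-0.01,-0.116],[0,0,-0.05]],[[0.06,-0.03,-0.116],[0,0,-0.12]],[[0.1,-0.05,-0.116],[0,0,-0.2]]]'
python3 -m jog '[[[0.025,-0.01,0],[0,0,-0.028]],[[0.05,-0.02,0],[0,0,-0.028]],[[0.05,-0.02,0],[0,0,-0.028]],[[0.05,-0.02,0],[0,0,-0.028]]]'
python3 - <<'E'
from h import *
o=st();d=optics.get_image('wrist');cv2.imwrite('pics/w2.png',cv2.resize(d['image'],(800,600),interpolation=cv2.INTER_CUBIC))
E
```

```text
t: 4.0
tool_pos: [0.4381, 0.1011, 0.2016]
tool_rot: [2.227, 2.211, 0.005]
contact_force: [0.6, 0.5, -1.6]
opening: 0.0175
grip_force: 78.4
t: 4.4
tool_pos: [0.4173, 0.1509, 0.1987]
tool_rot: [-2.198, -2.245, 0.001]
contact_force: [-0.4, -0.7, -1.5]
opening: 0.0175
grip_force: 78.3
t 4.4 pos [0.4173 0.1509 0.1987] F [-0.4 -0.7 -1.5] op 0.0175 grip 78.3
[[-0.021, 1.0, -0.001], [1.0, 0.021, -0.001], [-0.001, -0.001, -1.0]] [ 0.179 -0.384  2.053 -0.     1.473  0.158]
```

View pics/w2.png

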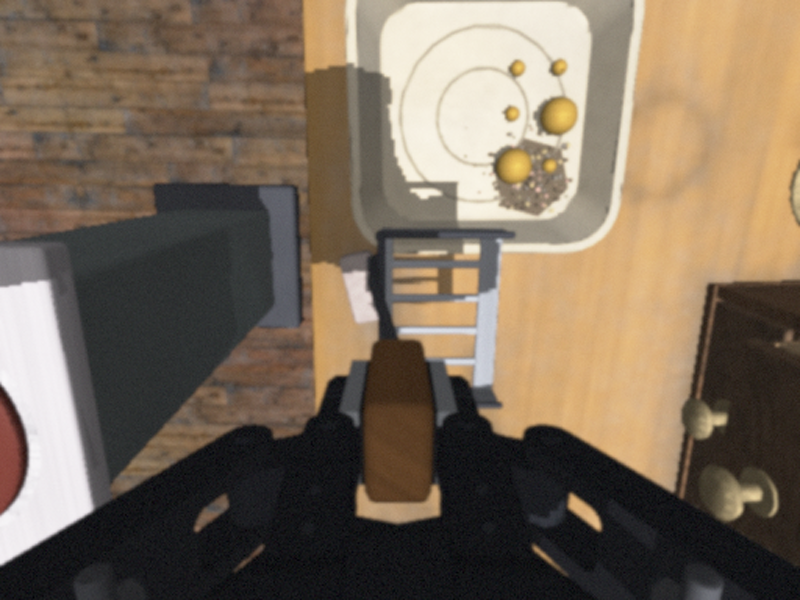

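The wrist view shows bead A at (559,116) and bead B at (515,165). The smalls are at (559,67), (517,68), (512,114) and (550,166), and the pan lip ends at (502,235) and (487,403).

```bash
python3 - <<'E'
from h import *
o=ctrl.get_obs();d=optics.get_image('wrist');s=.64
f=lambda u,v,z:ray(d,(u*s,v*s),z,o)
for n,u,v,z in [('A',559,116,.016),('B',515,165,.016),('s1',559,67,.009),('s2',517,68,.009),('s3',512,114,.009),('s4',550,166,.009),
 ('rimR0',643,5,.032),('rimR1',620,195,.032),('rimL0',348,5,.032),('rimL1',355,195,.032),('rimB',480,250,.032),('flR',589,40,.004),('flR2',579,190,.004),('flL',382,40,.004),('flB',480,219,.004),('ringc',483,116,.004)]: print(n,np.round(f(u,v,z),4))
for n,u,v,z in [('lipL',513,235,.133),('lipR',498,404,.133)]: print(n,np.round(f(u,v,z),4))
E
```

```text
A [0.5224 0.2572 0.016 ]
B [0.4961 0.2256 0.016 ]
s1 [0.5211 0.288  0.009 ]
s2 [0.4936 0.2868 0.009 ]
s3 [0.4928 0.2586 0.009 ]
s4 [0.5222 0.2256 0.009 ]
rimR0 [0.5597 0.3176 0.032 ]
rimR1 [0.563  0.2079 0.032 ]
rimL0 [0.3851 0.3141 0.032 ]
rimL1 [0.3886 0.2044 0.032 ]
rimB [0.4734 0.1696 0.032 ]
flR [0.5406 0.3054 0.004 ]
flR2 [0.5464 0.2096 0.004 ]
flL [0.4044 0.3028 0.004 ]
flB [0.477  0.1877 0.004 ]
ringc [0.4742 0.2575 0.004 ]
lipL [0.4694 0.1935 0.133 ]
lipR [0.4694 0.108  0.133 ]
```

```bash

python3 -m jog '[[[0.04,0.002,0],[0,0,-0.01]],[[0.08,0.004,0],[0,0,-0.02]],[[0.1004,0.005,0],[0,0,-0.025]],[[0.1004,0.005,0.0],[0,0,-0.025]],[[0.1004,0.005,0.0],[0,0,-0.025]]]'
python3 -m jog '[[[0,0,0.04],[0,0,0]],[[0.0,0,0.08],[0,0,0]],[[0.0,0,0.1],[0,0,0]],[[0.0,0,0.1],[0,0,0]],[[0.0,0,0.1],[0,0,0]]]'
python3 - <<'E'
from h import *
o=st();d=optics.get_image('wrist');cv2.imwrite('pics/w3.png',d['image'][:260])
E
```

```text
t: 5.0
tool_pos: [0.421, 0.2504, 0.1989]
tool_rot: [2.172, 2.27, -0.002]
contact_force: [0.0, 0.1, -1.7]
opening: 0.017
grip_force: 78.3
t: 5.5
tool_pos: [0.4212, 0.2503, 0.0998]
tool_rot: [2.173, 2.269, 0.0]
contact_force: [0.5, 0.8, -0.2]
opening: 0.0172
grip_force: 78.1
t 5.5 pos [0.4212 0.2503 0.0998] F [ 0.5  0.8 -0.2] op 0.0172 grip 78.1
[[-0.043, 0.999, 0.0], [0.999, 0.043, -0.0], [-0.0, 0.0, -1.0]] [ 0.384 -0.155  2.041 -0.     1.256  0.341]
```

View pics/w3.png

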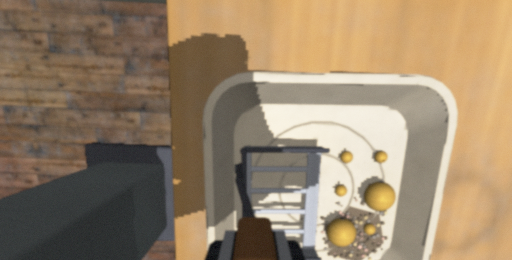

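The pan sits inside the dish and all the beads lie within the span of its mouth. The left wall is at v≈150, and the nearest small beads are at v≈157.

```bash

python3 -m jog '[[[0,0,0.005],[0,0,0]],[[0.0,0,0.0095],[0,0,0]],[[0.0,0,0.0095],[0,0,0]]]'
python3 -m jog '[[[0,0,0.001],[0,0,0]],[[0.0,0,0.001],[0,0,0]],[[0.0,0,0.001],[0,0,0]]]'
```

```text
t: 5.85
tool_pos: [0.4207, 0.2512, 0.0898]
tool_rot: [2.171, 2.271, 0.0]
contact_force: [-0.2, 1.0, -1.6]
opening: 0.0169
grip_force: 78.1
t: 6.15
tool_pos: [0.4208, 0.2513, 0.089]
tool_rot: [2.171, 2.271, 0.001]
contact_force: [-0.3, -1.1, -0.3]
opening: 0.0171
grip_force: 78.2
```

```bash

python3 -m jog '[[[0,0,0.0006],[0,0,0]],[[0.0,0,0.0006],[0,0,0]],[[0.0,0,0.0006],[0,0,0]]]'
python3 -m jog '[[[0,0.007,0],[0,0,0]],[[0.0,0.014,0],[0,0,0]],[[0.0,0.021,0],[0,0,0]],[[0.0,0.028,0],[0,0,0]],[[0,0.035,0],[0,0,0]]]'
python3 -m jog '[[[0,0.005,0],[0,0,0]],[[0.0,0.01,0],[0,0,0]],[[0.0,0.014,0],[0,0,0]],[[0.0,0.018,0],[0,0,0]],[[0,0.018,0],[0,0,0]]]'
python3 - <<'E'
from h import *
o=st();d=optics.get_image('wrist');cv2.imwrite('pics/w4.png',d['image'][60:260,160:480].repeat(2,0).repeat(2,1))
E
```

```text
t: 6.45
tool_pos: [0.4209, 0.2514, 0.0888]
tool_rot: [2.171, 2.271, 0.001]
contact_force: [-1.7, -0.1, 4.2]
opening: 0.017
grip_force: 78.8
t: 6.95
tool_pos: [0.4557, 0.2531, 0.0889]
tool_rot: [-2.17, -2.27, 0.001]
contact_force: [-4.3, 0.2, 4.8]
opening: 0.017
grip_force: 79.5
t: 7.45
tool_pos: [0.4744, 0.2539, 0.0888]
tool_rot: [2.171, 2.271, 0.002]
contact_force: [-2.3, 1.0, 4.8]
opening: 0.0175
grip_force: 79.3
t 7.45 pos [0.4744 0.2539 0.0888] F [-2.3  1.   4.8] op 0.0175 grip 79.3
[[-0.045, 0.999, 0.001], [0.999, 0.045, 0.001], [0.001, 0.001, -1.0]] [ 0.353 -0.021  1.937  0.     1.226  0.308]
```

View pics/w4.png

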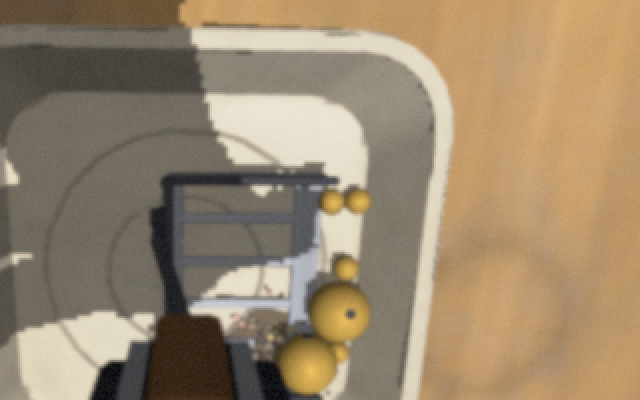

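The beads are gathered in front of the lip, with two small beads in line at the left. I'll keep pushing gently.

```bash

python3 -m jog '[[[0,0.003,0],[0,0,0]],[[0.0,0.006,0],[0,0,0]],[[0.0,0.009,0],[0,0,0]],[[0.0,0.009,0],[0,0,0]]]'
python3 -m jog '[[[0,0.0015,0],[0,0,0]],[[0.0,0.003,0],[0,0,0]],[[0.0,0.003,0],[0,0,0]]]'
python3 - <<'E'
from h import *
o=st();d=optics.get_image('wrist');cv2.imwrite('pics/w5.png',d['image'][60:260,160:480].repeat(2,0).repeat(2,1))
E
```

```text
t: 7.9
tool_pos: [0.4826, 0.2547, 0.0893]
tool_rot: [-2.17, -2.27, -0.001]
contact_force: [-4.6, 1.4, 8.3]
opening: 0.0168
grip_force: 79.5
t: 8.2
tool_pos: [0.4839, 0.2551, 0.0896]
tool_rot: [-2.169, -2.267, 0.004]
contact_force: [-11.0, 2.2, 14.4]
opening: 0.0175
grip_force: 80.7
t 8.2 pos [0.4839 0.2551 0.0896] F [-11.    2.2  14.4] op 0.0175 grip 80.7
[[-0.044, 0.999, -0.005], [0.999, 0.044, 0.001], [0.002, -0.005, -1.0]] [0.347 0.002 1.912 0.003 1.232 0.302]
```

View pics/w5.png

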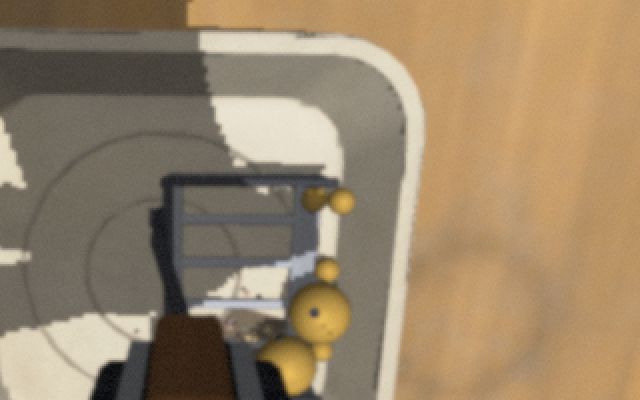

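The lip is now at the foot of the wall. Bead B is over the strip and bead A is about at the edge. I'll work out where A is relative to the lip.

```bash
python3 - <<'E'
from h import *
o=ctrl.get_obs();d=optics.get_image('wrist');r=R.from_rotvec(o['tool_rot']).as_matrix()
f=lambda u,v,z:np.round(r.T@(ray(d,(u/2+160,v/2+60),z,o)-o['tool_pos']),4)
for n,u,v,z in [('A',319,313,.0175),('B',286,366,.019),('s2',313,197,.011),('s1',342,201,.011),('s3',327,269,.009),('lipmid',317,235,.0065)]: print(n,f(u,v,z))
E
```

```text
A [-0.0103  0.0509  0.0718]
B [-0.0322  0.0388  0.0703]
s2 [0.0342 0.0473 0.0784]
s1 [0.0326 0.0584 0.0783]
s3 [0.0051 0.055  0.0803]
lipmid [0.0184 0.0507 0.0828]
```

```bash

python3 -m jog '[[[0,-0.0025,-0.001],[-0.05,0,0]],[[0,-0.0048,-0.0015],[-0.1,0,0]],[[0,-0.007,-0.002],[-0.15,0,0]],[[0,-0.0093,-0.0024],[-0.2,0,0]],[[0,-0.0112,-0.0024],[-0.25,0,0]]]'
python3 -m jog '[[[0,0,0],[0,0,0]],[[0,0,0],[0,0,0]]]'
python3 - <<'E'
from h import *
o=st();d=optics.get_image('wrist');cv2.imwrite('pics/w6.png',d['image'][60:260,160:480].repeat(2,0).repeat(2,1))
E
```

```text
t: 8.8
tool_pos: [0.4733, 0.2531, 0.0889]
tool_rot: [2.043, 2.137, 0.267]
contact_force: [-0.2, -0.7, -2.3]
opening: 0.0174
grip_force: 78.4
t: 9.0
tool_pos: [0.4734, 0.2533, 0.0894]
tool_rot: [2.044, 2.139, 0.265]
contact_force: [-0.4, 0.1, -3.3]
opening: 0.0171
grip_force: 78.5
t 9.0 pos [0.4734 0.2533 0.0894] F [-0.4  0.1 -3.3] op 0.0171 grip 78.5
[[-0.045, 0.969, 0.244], [0.999, 0.044, 0.01], [-0.001, 0.245, -0.97]] [ 0.397 -0.165  2.085 -0.102  0.992  0.398]
```

View pics/w6.png

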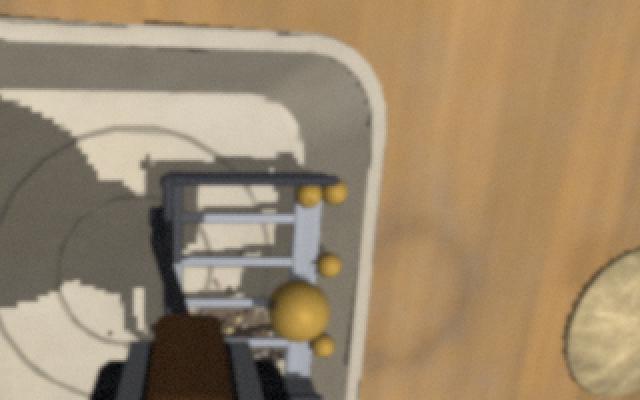

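Bead A is now on the pan at (300,311), and B has rolled back out of view. I'll tilt a little more, then lift and look from the side.

```bash

python3 -m jog '[[[0,0,-0.003],[-0.05,0,0]],[[0,0,-0.006],[-0.1,0,0]],[[0,0,-0.009],[-0.15,0,0]],[[0,0,-0.009],[-0.15,0,0]],[[0,0,-0.009],[-0.15,0,0]]]'
python3 -m jog '[[[0,0.006,-0.014],[0,0,0]],[[0,0.012,-0.028],[0,0,0]],[[0,0.019,-0.046],[0,0,0]],[[0,0.019,-0.046],[0,0,0]],[[0,0.019,-0.046],[0,0,0]]]'
python3 - <<'E'
from h import *
o=st();d=optics.get_image('wrist');cv2.imwrite('pics/w7a.png',d['image'][60:260,160:480])
w=d['image'][20:260,160:480]
d=optics.get_image('top');a=d['image'][150:260,100:247];a=cv2.resize(a,(428,320),interpolation=cv2.INTER_CUBIC)
d=optics.get_image('scene');b=d['image'][195:315,90:250];b=cv2.resize(b,(428,320),interpolation=cv2.INTER_CUBIC)
c=np.zeros((600,800,3),np.uint8);c[:240,:320]=w;c[:320,350:778]=a;c[250:250+320,:]=c[250:570];c[280:600,0:345]=b[:,:345]
cv2.imwrite('pics/w7.png',c)
E
```

```text
t: 9.55
tool_pos: [0.4726, 0.2536, 0.0995]
tool_rot: [1.96, 2.05, 0.415]
contact_force: [0.4, 1.0, -2.4]
opening: 0.017
grip_force: 78.6
t: 10.05
tool_pos: [0.4724, 0.2535, 0.1493]
tool_rot: [1.96, 2.049, 0.416]
contact_force: [0.4, -0.6, -3.3]
opening: 0.0168
grip_force: 78.6
t 10.05 pos [0.4724 0.2535 0.1493] F [ 0.4 -0.6 -3.3] op 0.0168 grip 78.6
[[-0.045, 0.92, 0.389], [0.999, 0.041, 0.018], [0.0, 0.39, -0.921]] [ 0.43  -0.326  2.132 -0.178  0.97   0.46 ]
```

View pics/w7.png

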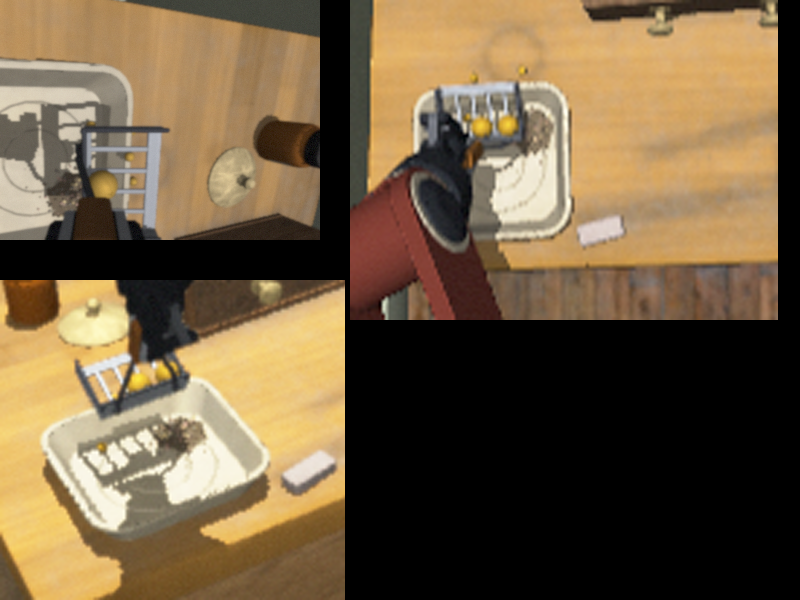

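```bash
python3 - <<'E'
from h import *
o=st();w=optics.get_image('wrist')
d=optics.get_image('top')
s=147/428
for u,v in [(474,78),(522,70),(467,117)]:
    for z in (.005,.037,.07): print('top',u,v,z,np.round(ray(d,(100+(u-350)*s,150+v*s),z),4))
for u,v in [(288,176),(293,202)]:
    for z in (.005,.037,.07): print('wr',u,v,z,np.round(ray(w,(u,v),z,o),4))
def g(t,p,z,ob): print(t,np.round(proj(p,z,ob),1))
a=cv2.resize(d['image'][150:205,100:175],(750,550),interpolation=cv2.INTER_CUBIC)
cv2.imwrite('pics/w8.png',a)
E
```

```text
t 10.2 pos [0.4711 0.2531 0.1473] F [ 0.   0.2 -2.7] op 0.0169 grip 78.6
[[-0.045, 0.921, 0.386], [0.999, 0.042, 0.016], [-0.001, 0.387, -0.922]] [ 0.431 -0.326  2.135 -0.179  0.97   0.46 ]
top 474 78 0.005 [0.5742 0.2841 0.005 ]
top 474 78 0.037 [0.5682 0.2755 0.037 ]
top 474 78 0.07 [0.5621 0.2666 0.07  ]
top 522 70 0.005 [0.5823 0.2278 0.005 ]
top 522 70 0.037 [0.5761 0.2205 0.037 ]
top 522 70 0.07 [0.5697 0.2129 0.07  ]
top 467 117 0.005 [0.5281 0.2918 0.005 ]
top 467 117 0.037 [0.5232 0.283  0.037 ]
top 467 117 0.07 [0.5181 0.2738 0.07  ]
wr 288 176 0.005 [0.571  0.2574 0.005 ]
wr 288 176 0.037 [0.5526 0.2648 0.037 ]
wr 288 176 0.07 [0.5336 0.2725 0.07  ]
wr 293 202 0.005 [0.5798 0.2271 0.005 ]
wr 293 202 0.037 [0.5604 0.238  0.037 ]
wr 293 202 0.07 [0.5404 0.2493 0.07  ]
```

View pics/w8.png

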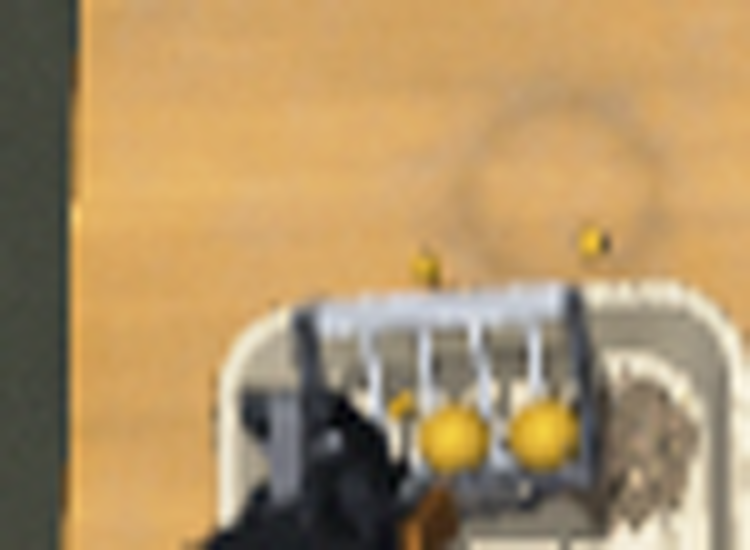

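I've viewed 12 pictures, which is already over the limit of 10, so I won't view any more and will measure with code from here. The view shows both full-size beads in the pan and two small ones on the bench behind the dish, at about (0.574,0.284) and (0.582,0.228). I'll deliver the big beads first, then put the small ones back.

```bash
cat >> h.py <<'E'
def blobs(d,roi=None,smin=200,amin=2):
    im=d['image'];h=cv2.cvtColor(im,cv2.COLOR_BGR2HSV)
    m=((h[...,0]>=18)&(h[...,0]<=28)&(h[...,1]>=smin)&(h[...,2]>=110)).astype(np.uint8)
    if roi: k=np.zeros_like(m);k[roi[1]:roi[3],roi[0]:roi[2]]=1;m&=k
    n,_,s,c=cv2.connectedComponentsWithStats(m)
    return [(np.round(c[i],1).tolist(),int(s[i,4])) for i in range(1,n) if s[i,4]>=amin]
E
python3 - <<'E'
from h import *
d=optics.get_image('top')
h=cv2.cvtColor(d['image'],cv2.COLOR_BGR2HSV)
for u,v in [(142,177),(159,174),(140,190),(145,193),(154,193),(150,165),(120,240)]: print(u,v,h[v,u])
print(blobs(d,(95,140,260,245)))
w=optics.get_image('wrist');print('w',blobs(w))
s=optics.get_image('scene');print('s',blobs(s,(90,190,260,330)))
E
```

```text
142 177 [ 21 188 183]
159 174 [ 23 192 227]
140 190 [ 22 193 182]
145 193 [ 24 188 241]
154 193 [ 24 188 243]
150 165 [ 17 123 205]
120 240 [  3 152 109]
[]
w []
s []
```

```bash
python3 - <<'E'
from h import *
ob=ctrl.get_obs()
d=optics.get_image('top');print(blobs(d,(95,140,260,245),160))
w=optics.get_image('wrist');print('w',blobs(w,None,160,6))
s=optics.get_image('scene');print('s',blobs(s,(90,190,260,330),160,4))
r=R.from_rotvec(ob['tool_rot'])
for n,p in [('b1',[.574,.284,.005]),('b2',[.582,.228,.005]),('s@dish',[.5275,.291,.009])]:
    print(n,'top',np.round(proj(d,p),1),'wr',np.round(proj(w,p,ob),1),'sc',np.round(proj(s,p),1))
E
```

```text
[([158.5, 174.0], 6), ([142.0, 176.5], 6), ([139.7, 190.3], 3), ([144.7, 193.3], 35), ([153.7, 192.8], 32), ([256.0, 238.3], 9), ([194.1, 240.4], 9), ([172.5, 240.5], 2), ([182.7, 240.3], 3), ([187.5, 241.0], 2)]
w []
s [([150.2, 229.0], 26), ([154.8, 227.5], 8), ([141.0, 232.4], 40), ([127.5, 257.0], 6), ([204.8, 285.4], 780), ([212.1, 287.1], 10), ([90.2, 293.8], 4), ([93.4, 298.0], 14), ([121.8, 315.3], 114), ([147.3, 311.2], 17), ([101.9, 312.5], 10), ([152.6, 311.4], 5)]
b1 top [142.6 176.9] wr [291.1 151.7] sc [123.9 247.3]
b2 top [159.  174.1] wr [293.6 201.1] sc [142.5 238.9]
s@dish top [140.1 190.2] wr [252.8 145.7] sc [127.4 256.6]
```

```bash
python3 - <<'E'
from h import *
w=optics.get_image('wrist');h=cv2.cvtColor(w['image'],cv2.COLOR_BGR2HSV);ob=ctrl.get_obs()
for u,v in [(288,176),(293,202),(291,152),(300,190),(265,203)]: print(u,v,h[v,u])
m=((h[...,0]>=19)&(h[...,0]<=28)&(h[...,1]>=130)).astype(np.uint8);m[260:]=0
n,_,s,c=cv2.connectedComponentsWithStats(m)
print([(np.round(c[i],1).tolist(),int(s[i,4])) for i in range(1,n) if s[i,4]>5])
d=optics.get_image('top');sc=optics.get_image('scene')
for z in (.005,.03,.06,.08,.09,.1):
    p=ray(w,(288,176),z,ob);print(z,np.round(p,3),np.round(proj(d,p),1),np.round(proj(sc,p),1))
E
```

```text
288 176 [ 21 156 137]
293 202 [ 21 153 170]
291 152 [ 18  34 128]
300 190 [109  16 172]
265 203 [ 20 157 188]
[([252.0, 143.1], 19), ([290.5, 176.4], 59), ([263.0, 204.4], 594), ([294.3, 201.2], 39)]
0.005 [0.573 0.258 0.005] [150.4 176.9] [133.4 244.2]
0.03 [0.559 0.263 0.03 ] [146.7 179.9] [132.2 240.4]
0.06 [0.541 0.27  0.06 ] [142.2 183.6] [130.7 235.7]
0.08 [0.53  0.275 0.08 ] [139.1 186.2] [129.7 232.5]
0.09 [0.524 0.277 0.09 ] [137.4 187.5] [129.1 230.8]
0.1 [0.518 0.279 0.1  ] [135.8 188.8] [128.6 229.1]
```

The blobs fit this layout: one small bead on the dish floor, one resting on the rear rim and two on the bench just behind the dish. Now I'll carry the big beads to the bowl.

```bash

python3 -m jog '[[[0,0.005,-0.012],[0,0,0]],[[0,0.01,-0.024],[0,0,0]],[[0,0.016,-0.038],[0,0,0]],[[0,0.019,-0.046],[0,0,0]],[[0,0.019,-0.046],[0,0,0]]]'
python3 -m jog '[[[-0.01,-0.0016,-0.0007],[0,0,0]],[[-0.025,-0.004,-0.0017],[0,0,0]],[[-0.045,-0.0074,-0.003],[0,0,0]],[[-0.075,-0.0124,-0.005],[0,0,0]],[[-0.105,-0.0173,-0.0071],[0,0,0]]]'
python3 -m jog '[[[-0.04,-0.0066,-0.0027],[0,0,0]],[[-0.08,-0.0132,-0.0054],[0,0,0]],[[-0.12,-0.0198,-0.0081],[0,0,0]],[[-0.16,-0.0264,-0.0108],[0,0,0]],[[-0.2,-0.033,-0.0135],[0,0,0]]]'
python3 -m jog '[[[-0.04,-0.0066,-0.0027],[0,0,0]],[[-0.08,-0.0132,-0.0054],[0,0,0]],[[-0.12,-0.0198,-0.0081],[0,0,0]],[[-0.15,-0.0247,-0.0101],[0,0,0]],[[-0.17,-0.028,-0.0115],[0,0,0]]]'
python3 -m jog '[[[-0.01,0,0],[0,-0.035,0.08]],[[-0.0136,0,0],[0,-0.075,0.18]],[[-0.0136,0,0],[0,-0.12,0.29]],[[-0.0136,0,0],[0,-0.16,0.39]],[[-0.0136,0,0],[0,-0.2,0.47]]]'
python3 -m jog '[[[0,0,0],[0,-0.02,0.056]],[[0,0,0],[0,-0.02,0.056]],[[0,0,0],[0,-0.02,0.056]]]'
python3 - <<'E'
from h import *
o=st();d=optics.get_image('top');print(blobs(d,(200,130,400,240),160,6))
r=R.from_rotvec(o['tool_rot']).as_matrix()
for dx,dy,dz in [(0,.052,.0845),(0.02,0,.07),(-.02,0,.07)]:
    p=r@[dx,dy,dz]+o['tool_pos'];print(np.round(p,3),np.round(proj(d,p),1))
print([(np.round(ray(d,b,.08),3).tolist()) for b,_ in blobs(d,(200,130,400,240),160,6)])
E
```

```text
t: 11.25
tool_pos: [0.4727, 0.2541, 0.2023]
tool_rot: [1.958, 2.047, 0.422]
contact_force: [0.6, 0.2, -2.2]
opening: 0.0171
grip_force: 78.5
t: 11.75
tool_pos: [0.4563, 0.1464, 0.1971]
tool_rot: [1.959, 2.052, 0.412]
contact_force: [1.2, 0.6, -1.6]
opening: 0.0168
grip_force: 78.6
t: 12.25
tool_pos: [0.4295, -0.0554, 0.1971]
tool_rot: [1.96, 2.05, 0.414]
contact_force: [0.2, -0.9, -2.2]
opening: 0.017
grip_force: 78.6
t: 12.75
tool_pos: [0.4065, -0.2272, 0.1966]
tool_rot: [1.964, 2.048, 0.413]
contact_force: [0.1, 0.7, -2.1]
opening: 0.0172
grip_force: 78.7
t: 13.25
tool_pos: [0.4076, -0.2384, 0.1965]
tool_rot: [2.375, 1.457, 0.292]
contact_force: [0.1, 0.5, -3.2]
opening: 0.0173
grip_force: 78.6
t: 13.55
tool_pos: [0.4082, -0.2382, 0.197]
tool_rot: [2.411, 1.391, 0.284]
contact_force: [-0.8, 0.3, -2.0]
opening: 0.0172
grip_force: 78.7
t 13.55 pos [ 0.4082 -0.2382  0.197 ] F [-0.8  0.3 -2. ] op 0.0172 grip 78.7
[[0.5, 0.798, 0.337], [0.866, -0.462, -0.193], [0.002, 0.388, -0.922]] [-0.736 -0.617  2.246  0.093  1.124 -0.236]
[([377.9, 213.3], 166), ([305.1, 207.1], 9), ([316.0, 214.1], 25)]
[ 0.478 -0.279  0.139] [314. 195.]
[ 0.442 -0.234  0.133] [300.  207.4]
[ 0.422 -0.269  0.132] [311.5 213.6]
[[0.421, -0.49, 0.08], [0.447, -0.258, 0.08], [0.424, -0.291, 0.08]]
```

```bash

python3 -m jog '[[[0,-0.009,0.02],[0,0,0]],[[0,-0.018,0.043],[0,0,0]],[[0,-0.025,0.06],[0,0,0]],[[0,-0.028,0.0664],[0,0,0]],[[0,-0.028,0.0664],[0,0,0]]]'
python3 -m jog '[[[0,0.0087,-0.0048],[0.1,0,0]],[[0,0.0162,-0.0049],[0.2,0,0]],[[0,0.0234,-0.0024],[0.3,0,0]],[[0,0.0304,0.0021],[0.4,0,0]],[[0,0.0304,0.0021],[0.4,0,0]]]'
python3 -m jog '[[[0,0.0043,-0.0025],[0.05,0,0]],[[0,0.0087,-0.0048],[0.1,0,0]],[[0,0.0132,-0.0068],[0.15,0,0]],[[0,0.0178,-0.0086],[0.2,0,0]],[[0,0.0225,-0.0102],[0.25,0,0]]]'
python3 -m jog '[[[0,0,0],[0,0,0]],[[0,0,0],[0,0,0]],[[0,0,0],[0,0,0]],[[0,0,0],[0,0,0]]]'
python3 -m jog '[[[0,0.0087,-0.0048],[0.1,0,0]],[[0,0.0178,-0.0086],[0.2,0,0]],[[0,0.0273,-0.0116],[0.3,0,0]],[[0,0.0321,-0.0127],[0.35,0,0]],[[0,0.0321,-0.0127],[0.35,0,0]]]'
python3 -m jog '[[[0,0,0],[0,0,0]],[[0,0,0],[0,0,0]],[[0,0,0],[0,0,0]]]'
python3 - <<'E'
from h import *
o=st();d=optics.get_image('top');b=blobs(d,(90,130,370,240),150,3);print([(x,a,np.round(ray(d,x,.016),3).tolist()) for x,a in b])
r=R.from_rotvec(o['tool_rot']).as_matrix();print('lip',r@[0,.052,.0845]+o['tool_pos'])
E
```

```text
t: 14.1
tool_pos: [0.4082, -0.238, 0.1244]
tool_rot: [2.413, 1.39, 0.283]
contact_force: [-0.7, 0.3, -2.3]
opening: 0.0174
grip_force: 78.7
t: 14.6
tool_pos: [0.4368, -0.255, 0.137]
tool_rot: [2.721, 1.569, 0.005]
contact_force: [0.2, -0.6, -2.6]
opening: 0.0171
grip_force: 78.9
t: 15.1
tool_pos: [0.4539, -0.2645, 0.1476]
tool_rot: [-2.531, -1.459, 0.178]
contact_force: [0.9, -0.2, -2.3]
opening: 0.0173
grip_force: 79.0
t: 15.5
tool_pos: [0.453, -0.2638, 0.1463]
tool_rot: [-2.53, -1.458, 0.179]
contact_force: [0.3, -0.8, -1.5]
opening: 0.0169
grip_force: 79.1
t: 16.0
tool_pos: [0.4835, -0.2816, 0.149]
tool_rot: [-2.245, -1.295, 0.398]
contact_force: [-0.1, -0.3, -1.8]
opening: 0.0168
grip_force: 79.2
t: 16.3
tool_pos: [0.4827, -0.2811, 0.1512]
tool_rot: [-2.247, -1.296, 0.397]
contact_force: [-0.3, -0.1, -1.3]
opening: 0.0171
grip_force: 79.2
t 16.3 pos [ 0.4827 -0.2811  0.1512] F [-0.3 -0.1 -1.3] op 0.0171 grip 79.2
[[0.501, 0.716, -0.486], [0.865, -0.413, 0.284], [0.002, -0.563, -0.826]] [-0.631  0.359  1.482 -0.061  1.896 -0.109]
[([108.5, 137.0], 28, [0.715, 0.4, 0.016]), ([107.0, 167.0], 5, [0.609, 0.403, 0.016]), ([158.5, 174.0], 6, [0.58, 0.227, 0.016]), ([107.2, 176.5], 8, [0.576, 0.401, 0.016]), ([141.9, 176.3], 7, [0.574, 0.284, 0.016]), ([145.5, 180.0], 6, [0.561, 0.271, 0.016]), ([107.5, 183.9], 11, [0.551, 0.4, 0.016]), ([107.1, 193.2], 8, [0.519, 0.4, 0.016]), ([139.5, 190.5], 4, [0.525, 0.291, 0.016]), ([106.0, 205.0], 5, [0.479, 0.403, 0.016]), ([107.2, 217.5], 16, [0.437, 0.398, 0.016]), ([106.5, 233.0], 8, [0.385, 0.399, 0.016]), ([107.0, 238.3], 7, [0.368, 0.397, 0.016]), ([245.0, 238.0], 7, [0.356, -0.061, 0.016]), ([254.4, 237.2], 12, [0.358, -0.093, 0.016]), ([194.7, 238.8], 11, [0.358, 0.106, 0.016]), ([208.4, 238.9], 13, [0.356, 0.06, 0.016]), ([224.0, 239.0], 7, [0.355, 0.008, 0.016])]
lip [ 0.47882448 -0.27856103  0.05204474]
```

Tipped out. I'll back off upward and check the bowl, and measure the clearances behind the dish.

```bash

python3 -m jog '[[[0,-0.02,-0.03],[0,0,0]],[[0,-0.04,-0.06],[0,0,0]],[[0,-0.06,-0.09],[0,0,0]],[[0,-0.06,-0.09],[-0.12,0,0]],[[0,-0.06,-0.09],[-0.24,0,0]]]'
python3 -m jog '[[[0.03,0,0],[-0.12,0,0]],[[0.07,0,0],[-0.24,0,0]],[[0.11,0,0],[-0.36,0,0]],[[0.15,0,0],[-0.36,0,0]],[[0.19,0,0],[-0.36,0,0]]]'
python3 - <<'E'
from h import *
o=st();d=optics.get_image('top');s=.64
b=blobs(d,(280,160,345,225),140,3);print('bowl',[(x,a,np.round(ray(d,x,.018),3).tolist()) for x,a in b])
b=blobs(d,(120,165,178,232),150,3);print('dish',[(x,a,np.round(ray(d,x,.005),3).tolist()) for x,a in b])
sc=optics.get_image('scene');print('sc',blobs(sc,(290,160,340,220),140,3),np.round(proj(sc,[.498,-.293,.02]),0))
for n,u,v,z in [('chestFLbot',283,240,0),('chestTopFL',272,218,.1),('..',272,218,.15),('knob',322,243,.05),('lidB',252,221,.0),('lidL',234,203,0),('bottle',227,187,0)]:print(n,np.round(ray(d,(u*s,v*s),z),3))
E
```

```text
t: 16.85
tool_pos: [0.4849, -0.2828, 0.2605]
tool_rot: [-2.448, -1.411, 0.248]
contact_force: [-0.4, 1.3, -2.1]
opening: 0.017
grip_force: 79.2
t: 17.35
tool_pos: [0.5784, -0.1158, 0.2598]
tool_rot: [2.722, 1.569, 0.004]
contact_force: [0.5, -0.2, -0.2]
opening: 0.0172
grip_force: 79.2
t 17.35 pos [ 0.5784 -0.1158  0.2598] F [ 0.5 -0.2 -0.2] op 0.0172 grip 79.2
[[0.501, 0.865, 0.002], [0.865, -0.501, 0.001], [0.002, 0.001, -1.0]] [-0.325 -0.047  1.666  0.002  1.521  0.2  ]
bowl [([297.6, 163.2], 156, [0.605, -0.247, 0.018]), ([321.9, 164.4], 21, [0.598, -0.33, 0.018]), ([293.5, 173.1], 12, [0.571, -0.232, 0.018]), ([333.8, 174.9], 10, [0.561, -0.369, 0.018]), ([314.6, 182.3], 29, [0.537, -0.302, 0.018]), ([321.9, 187.3], 33, [0.519, -0.326, 0.018]), ([335.5, 203.5], 6, [0.463, -0.369, 0.018]), ([343.2, 202.5], 4, [0.466, -0.395, 0.018]), ([328.7, 217.3], 88, [0.417, -0.344, 0.018]), ([315.6, 223.4], 5, [0.398, -0.299, 0.018])]
dish [([158.5, 174.0], 6, [0.582, 0.23, 0.005]), ([141.9, 176.3], 7, [0.576, 0.287, 0.005]), ([145.5, 180.0], 6, [0.563, 0.274, 0.005]), ([139.5, 190.5], 4, [0.527, 0.294, 0.005])]
sc [([336.6, 163.0], 36), ([302.8, 169.2], 5), ([320.8, 171.0], 32), ([338.3, 171.7], 12), ([330.6, 179.1], 28), ([337.5, 179.0], 15), ([337.4, 184.4], 7), ([306.4, 189.0], 36), ([316.2, 189.4], 34), ([331.3, 206.0], 3), ([336.8, 209.6], 22), ([299.0, 209.4], 5), ([332.3, 209.7], 3), ([299.0, 212.3], 3), ([323.0, 214.3], 3), ([334.2, 216.4], 5)] [311. 195.]
chestFLbot [0.653 0.153 0.   ]
chestTopFL [0.676 0.158 0.1  ]
.. [0.662 0.149 0.15 ]
knob [0.632 0.061 0.05 ]
lidB [0.699 0.222 0.   ]
lidL [0.741 0.262 0.   ]
bottle [0.779 0.278 0.   ]
```

Both full-size beads are in the bowl, at (0.537,-0.302) and (0.519,-0.326). Next I'll turn the scoop round and go behind the dish to work the stray small beads back in over the rim.

```bash

python3 -m jog '[[[0.166,-0.212,0],[0,0,0]],[[0.166,-0.212,0],[0,0,0]],[[0.166,-0.212,0],[0,0,0]],[[0.166,-0.212,0],[0,0,0]],[[0.166,-0.212,0],[0,0,0]]]'
for i in 1 2 3 4; do python3 -m jog '[[[0,0,0],[0,0,-0.149]],[[0,0,0],[0,0,-0.298]],[[0,0,0],[0,0,-0.447]],[[0,0,0],[0,0,-0.596]],[[0,0,0],[0,0,-0.74]]]' >/dev/null; done
python3 -m jog '[[[0,0,0],[0,0,-0.149]],[[0,0,0],[0,0,-0.298]],[[0,0,0],[0,0,-0.447]],[[0,0,0],[0,0,-0.596]],[[0,0,0],[0,0,-0.73]]]'
python3 -c "
from h import *
st();delta([.646,.256,.26],R.from_matrix(np.array([[.03,-1,0],[-1,-.03,0],[0,0,-1]]).T))"
```

```text
t: 17.95
tool_pos: [0.4847, 0.1152, 0.2595]
tool_rot: [-2.722, -1.567, -0.004]
contact_force: [-0.0, 1.4, -1.9]
opening: 0.0169
grip_force: 79.4
t: 20.45
tool_pos: [0.4857, 0.1136, 0.2594]
tool_rot: [-2.251, 2.188, 0.0]
contact_force: [0.2, -0.0, -1.3]
opening: 0.0173
grip_force: 79.6
t 20.45 pos [0.4857 0.1136 0.2594] F [ 0.2 -0.  -1.3] op 0.0173 grip 79.6
[[0.028, -1.0, 0.001], [-1.0, -0.028, 0.001], [-0.001, -0.001, -1.0]] [ 8.000e-02 -2.720e-01  1.866e+00  1.000e-03  1.546e+00 -3.090e+00]
shift [-0.1378 -0.1643 -0.0002] turn [-0.0014  0.0014 -0.0016]
```

```bash

python3 -m jog '[[[-0.05,-0.01,0],[0,0,0]],[[-0.1,-0.02,0],[0,0,0]],[[-0.138,-0.04,0],[0,0,0]],[[-0.138,-0.09,0],[0,0,0]],[[-0.138,-0.13,0],[0,0,0]]]'
python3 -m jog '[[[0,-0.025,0],[0.05,0,0]],[[0,-0.025,0.03],[0.1,0,0]],[[0,-0.025,0.07],[0.15,0,0]],[[0,-0.025,0.1],[0.15,0,0]],[[0,-0.025,0.12],[0.15,0,0]]]'
python3 -c "
from h import *
o=st();r=R.from_rotvec(o['tool_rot']).as_matrix();print('lip',r@[0,.052,.0845]+o['tool_pos'])
d=optics.get_image('top');print('dish',[(x,a,np.round(ray(d,x,.005),3).tolist()) for x,a in blobs(d,(120,150,178,232),150,3)])
w=optics.get_image('wrist');print([(x,a,np.round(ray(w,x,.005,o),3).tolist()) for x,a in blobs(w,None,140,8)])
"
```

```text
t: 20.95
tool_pos: [0.6139, 0.2562, 0.2599]
tool_rot: [-2.248, 2.191, -0.001]
contact_force: [0.3, 0.1, -0.6]
opening: 0.0174
grip_force: 79.6
t: 21.45
tool_pos: [0.6358, 0.2547, 0.1362]
tool_rot: [-2.169, 2.12, -0.156]
contact_force: [-0.7, 0.3, -1.4]
opening: 0.0174
grip_force: 79.5
t 21.45 pos [0.6358 0.2547 0.1362] F [-0.7  0.3 -1.4] op 0.0174 grip 79.5
[[0.023, -0.989, 0.146], [-1.0, -0.023, 0.003], [-0.0, -0.146, -0.989]] [ 0.288  0.179  1.644 -0.041  1.177 -2.863]
lip [0.59674696 0.25381234 0.04504849]
dish [([158.5, 174.0], 6, [0.582, 0.23, 0.005])]
[([333.2, 162.0], 73, [0.583, 0.23, 0.005]), ([391.3, 233.0], 23, [0.524, 0.295, 0.005])]
```

```bash

python3 -m jog '[[[0,0.003,0.02],[0,0,0]],[[0,0.005,0.034],[0,0,0]],[[0,0.0062,0.0415],[0,0,0]],[[0,0.0062,0.0415],[0,0,0]]]'
python3 -m jog '[[[0,0.0002,0.0015],[0,0,0]],[[0,0.0002,0.0015],[0,0,0]],[[0,0.0002,0.0015],[0,0,0]]]'
python3 -c "
from h import *
o=st();r=R.from_rotvec(o['tool_rot']).as_matrix();print('lip',r@[0,.052,.0845]+o['tool_pos'])"
```

```text
t: 21.95
tool_pos: [0.6375, 0.2558, 0.0966]
tool_rot: [-2.167, 2.118, -0.157]
contact_force: [0.4, 0.1, -1.4]
opening: 0.0172
grip_force: 79.4
t: 22.25
tool_pos: [0.6388, 0.2564, 0.0972]
tool_rot: [-2.165, 2.115, -0.16]
contact_force: [-0.1, 0.3, -1.6]
opening: 0.0168
grip_force: 79.4
t 22.25 pos [0.6388 0.2564 0.0972] F [-0.1  0.3 -1.6] op 0.0168 grip 79.4
[[0.023, -0.988, 0.152], [-1.0, -0.023, 0.006], [-0.002, -0.152, -0.988]] [ 0.289  0.223  1.664 -0.042  1.107 -2.859]
lip [0.60024131 0.25569534 0.00581701]
```

```bash

python3 -m jog '[[[0,0.0004,0.0025],[0,0,0]],[[0,0.0004,0.0025],[0,0,0]],[[0,0.0004,0.0025],[0,0,0]]]'
python3 -m jog '[[[0,0.0002,0.0015],[0,0,0]],[[0,0.0002,0.0015],[0,0,0]],[[0,0.0002,0.0015],[0,0,0]]]'
python3 -c "
from h import *
o=st();r=R.from_rotvec(o['tool_rot']).as_matrix();print('lip',r@[0,.052,.0845]+o['tool_pos'])"
```

```text
t: 22.55
tool_pos: [0.6381, 0.2562, 0.0936]
tool_rot: [-2.166, 2.116, -0.158]
contact_force: [0.3, 0.1, -1.8]
opening: 0.0169
grip_force: 79.4
t: 22.85
tool_pos: [0.6382, 0.2562, 0.0921]
tool_rot: [-2.166, 2.116, -0.158]
contact_force: [0.1, -0.1, -1.2]
opening: 0.0171
grip_force: 79.4
t 22.85 pos [0.6382 0.2562 0.0921] F [ 0.1 -0.1 -1.2] op 0.0171 grip 79.4
[[0.023, -0.988, 0.151], [-1.0, -0.023, 0.005], [-0.002, -0.151, -0.989]] [ 0.289  0.228  1.667 -0.043  1.101 -2.859]
lip [0.59954527 0.25546056 0.00074468]
```

```bash

python3 -m jog '[[[0,0.0001,0.0008],[0,0,0]],[[0,0.0001,0.0008],[0,0,0]]]'
python3 -m jog '[[[0,0.006,-0.0009],[0,0,0]],[[0,0.012,-0.0018],[0,0,0]],[[0,0.018,-0.0027],[0,0,0]],[[0,0.024,-0.0036],[0,0,0]],[[0,0.028,-0.0043],[0,0,0]]]'
python3 -m jog '[[[0,0,0],[0,0,0]],[[0,0,0],[0,0,0]]]'
python3 -c "
from h import *
o=st();r=R.from_rotvec(o['tool_rot']).as_matrix();print('lip',r@[0,.052,.0845]+o['tool_pos'])
w=optics.get_image('wrist');print([(x,a,np.round(ray(w,x,.005,o),3).tolist()) for x,a in blobs(w,None,130,6)])
d=optics.get_image('top');print('dish',[(x,a,np.round(ray(d,x,.005),3).tolist()) for x,a in blobs(d,(120,150,178,232),150,3)])
print('lipend',proj(w,r@[.04,.052,.0845]+o['tool_pos'],o),proj(w,r@[-.04,.052,.0845]+o['tool_pos'],o))
cv2.imwrite('pics/w9.png',w['image'])
"
```

```text
t: 23.05
tool_pos: [0.6384, 0.2562, 0.0914]
tool_rot: [-2.166, 2.116, -0.159]
contact_force: [0.5, -0.5, -0.9]
opening: 0.0175
grip_force: 79.4
t: 23.55
tool_pos: [0.6092, 0.2556, 0.0915]
tool_rot: [-2.166, 2.116, -0.158]
contact_force: [-0.2, -0.3, -2.0]
opening: 0.017
grip_force: 79.4
t: 23.75
tool_pos: [0.6099, 0.2556, 0.0915]
tool_rot: [-2.166, 2.116, -0.159]
contact_force: [0.3, -0.5, -0.9]
opening: 0.0172
grip_force: 79.7
t 23.75 pos [0.6099 0.2556 0.0915] F [ 0.3 -0.5 -0.9] op 0.0172 grip 79.7
[[0.023, -0.988, 0.151], [-1.0, -0.023, 0.005], [-0.002, -0.151, -0.989]] [ 0.301  0.171  1.733 -0.045  1.091 -2.846]
lip [5.71219164e-01 2.54857704e-01 8.46934931e-05]
[([328.9, 168.0], 131, [0.566, 0.228, 0.005])]
dish []
lipend (np.float64(322.0649432157603), np.float64(149.29192090304525)) (np.float64(316.0725967371218), np.float64(243.63345577203017))
```

```bash

python3 -m jog '[[[0,0.0015,-0.0002],[0,0,0]],[[0,0.003,-0.0005],[0,0,0]],[[0,0.004,-0.0006],[0,0,0]],[[0,0.004,-0.0006],[0,0,0]]]'
python3 -m jog '[[[0,0.0015,-0.0002],[0,0,0]],[[0,0.003,-0.0005],[0,0,0]],[[0,0.003,-0.0005],[0,0,0]]]'
python3 -c "
from h import *
o=st();r=R.from_rotvec(o['tool_rot']).as_matrix();print('lip',r@[0,.052,.0845]+o['tool_pos'])
w=optics.get_image('wrist');print([(x,a,np.round(r.T@(ray(w,x,.007,o)-o['tool_pos'])*1000,1).tolist()) for x,a in blobs(w,None,130,6)])
s=optics.get_image('scene');print([(x,a) for x,a in blobs(s,(110,200,170,270),150,3)],[np.round(proj(s,p)) for p in([.563,.228,.01],[.563,.284,.01],[.558,.268,.037])])
"
```

```text
t: 24.25
tool_pos: [0.6058, 0.2555, 0.0914]
tool_rot: [-2.166, 2.116, -0.158]
contact_force: [0.7, 0.3, -1.2]
opening: 0.0168
grip_force: 79.6
t: 24.55
tool_pos: [0.6026, 0.2554, 0.0914]
tool_rot: [-2.166, 2.116, -0.158]
contact_force: [0.3, 0.0, -0.9]
opening: 0.0171
grip_force: 79.5
t 24.55 pos [0.6026 0.2554 0.0914] F [ 0.3  0.  -0.9] op 0.0171 grip 79.5
[[0.023, -0.988, 0.15], [-1.0, -0.023, 0.005], [-0.002, -0.151, -0.989]] [ 0.304  0.157  1.75  -0.045  1.089 -2.842]
lip [5.63942076e-01 2.54631772e-01 3.20135645e-05]
[([323.8, 168.1], 62, [26.6, 52.6, 77.3])]
[([131.9, 239.1], 8), ([127.9, 257.1], 8)] [array([145., 241.]), array([125., 248.]), array([130., 239.])]
```

```bash

python3 -m jog '[[[0,0.0015,-0.0002],[0,0,0]],[[0,0.003,-0.0005],[0,0,0]],[[0,0.003,-0.0005],[0,0,0]]]'
python3 -m jog '[[[0,0.0015,-0.0002],[0,0,0]],[[0,0.003,-0.0005],[0,0,0]],[[0,0.003,-0.0005],[0,0,0]]]'
python3 -c "
from h import *
o=st();r=R.from_rotvec(o['tool_rot']).as_matrix();print('lip',r@[0,.052,.0845]+o['tool_pos'])
w=optics.get_image('wrist');print([(x,a,np.round(r.T@(ray(w,x,.007,o)-o['tool_pos'])*1000,1).tolist()) for x,a in blobs(w,None,120,3)])
h=cv2.cvtColor(w['image'],cv2.COLOR_BGR2HSV)
x=np.round(proj(w,r@[.0,.052,.083]+o['tool_pos'],o)).astype(int);print('lipmid px',x)
for v in (160,168,190): print(v,[tuple(int(k) for k in h[v,u]) for u in range(296,350,3)])
"
```

```text
t: 24.95
tool_pos: [0.5996, 0.2553, 0.0914]
tool_rot: [-2.166, 2.116, -0.158]
contact_force: [0.5, 0.2, -1.4]
opening: 0.0169
grip_force: 79.5
t: 25.25
tool_pos: [0.5966, 0.2553, 0.0915]
tool_rot: [-2.166, 2.116, -0.158]
contact_force: [-0.2, 0.4, -1.2]
opening: 0.0168
grip_force: 79.6
t 25.25 pos [0.5966 0.2553 0.0915] F [-0.2  0.4 -1.2] op 0.0168 grip 79.6
[[0.023, -0.988, 0.151], [-1.0, -0.023, 0.005], [-0.002, -0.151, -0.989]] [ 0.307  0.145  1.764 -0.046  1.088 -2.839]
lip [5.57880726e-01 2.54521510e-01 1.08503924e-04]
[([158.0, 121.7], 3, [60.3, -77.1, 97.1]), ([153.7, 128.0], 3, [55.4, -81.2, 97.7]), ([45.7, 313.7], 3, [-137.9, -221.1, 119.4]), ([133.0, 328.0], 3, [-143.3, -123.5, 104.5])]
lipmid px [319 199]
160 [(16, 107, 153), (16, 110, 149), (16, 116, 150), (17, 111, 149), (120, 8, 156), (110, 14, 162), (111, 16, 162), (113, 13, 160), (20, 37, 188), (19, 38, 207), (19, 39, 210), (19, 38, 161), (20, 42, 122), (19, 45, 124), (20, 47, 124), (21, 44, 123), (19, 40, 179), (20, 39, 202)]
168 [(113, 13, 176), (111, 14, 177), (111, 14, 178), (103, 13, 173), (117, 14, 176), (116, 13, 156), (115, 17, 163), (115, 10, 157), (16, 40, 200), (21, 39, 210), (19, 39, 209), (18, 43, 138), (17, 47, 126), (20, 45, 125), (19, 44, 123), (18, 46, 128), (20, 42, 189), (22, 42, 202)]
190 [(109, 21, 174), (107, 13, 171), (106, 16, 171), (112, 17, 169), (110, 14, 168), (113, 13, 159), (107, 14, 159), (13, 14, 159), (20, 37, 209), (18, 38, 208), (19, 39, 191), (24, 40, 95), (17, 41, 99), (18, 46, 84), (17, 42, 84), (18, 49, 93), (20, 45, 103), (18, 42, 104)]
```

The rim overhangs: the lip is already under it, so the outer wall is undercut. The beads do rest stably, which points to noticeable rolling resistance. I'll try to work the beads onto the plain strip against the dish's foot, level the strip, and carry them over.

```bash

python3 -m jog '[[[0,0.0015,-0.0002],[0,0,0]],[[0,0.003,-0.0005],[0,0,0]],[[0,0.003,-0.0005],[0,0,0]]]'
python3 -m jog '[[[0,0.0015,-0.0002],[0,0,0]],[[0,0.003,-0.0005],[0,0,0]],[[0,0.003,-0.0005],[0,0,0]]]'
python3 -c "
from h import *
o=st();r=R.from_rotvec(o['tool_rot']).as_matrix();print('lip',r@[0,.052,.0845]+o['tool_pos'])
"
```

```text
t: 25.6
tool_pos: [0.5947, 0.2552, 0.0921]
tool_rot: [-2.164, 2.114, -0.161]
contact_force: [3.9, 0.5, -3.6]
opening: 0.0168
grip_force: 79.1
t: 25.9
tool_pos: [0.5934, 0.2552, 0.0927]
tool_rot: [-2.162, 2.111, -0.166]
contact_force: [8.7, 0.2, -6.3]
opening: 0.017
grip_force: 79.1
t 25.9 pos [0.5934 0.2552 0.0927] F [ 8.7  0.2 -6.3] op 0.017 grip 79.1
[[0.024, -0.987, 0.158], [-1.0, -0.023, 0.006], [-0.002, -0.158, -0.987]] [ 0.309  0.132  1.775 -0.048  1.081 -2.837]
lip [0.55545566 0.25452456 0.00105435]
```

The scoop's side walls meet the undercut wall before the lip can get under the beads, so I'll back off. On the way I'll push the bead that sits on the rim back into the dish, then see where the two bench beads are.

```bash

python3 -m jog '[[[0,-0.01,0.0016],[0,0,0]],[[0,-0.02,0.0032],[0,0,0]],[[0,-0.03,0.0048],[0,0,0]],[[0,-0.045,0.0072],[0,0,0]],[[0,-0.045,0.0072],[0,0,0]]]'
python3 - <<'E'
from h import *
o=st();r=R.from_rotvec(o['tool_rot']).as_matrix();print('lip',r@[0,.052,.0845]+o['tool_pos'])
w=optics.get_image('wrist')
def B(im,smin,amin):
    h=cv2.cvtColor(im,cv2.COLOR_BGR2HSV);m=((h[...,0]>=19)&(h[...,0]<=28)&(h[...,1]>=smin)).astype(np.uint8)
    n,_,s,c=cv2.connectedComponentsWithStats(m);return [(np.round(c[i],1).tolist(),s[i].tolist()) for i in range(1,n) if s[i,4]>=amin]
for x,s in B(w['image'][:300],110,6):
    print('w',x,s[2:],np.round(ray(w,x,.005,o),3),np.round(ray(w,x,.037,o),3))
d=optics.get_image('top');print('top',[(x,a,np.round(ray(d,x,.005),3).tolist()) for x,a in blobs(d,(120,150,178,232),140,2)])
s=optics.get_image('scene');print('sc',blobs(s,(110,215,175,290),140,3),[np.round(proj(s,p),1) for p in([.558,.228,.005],[.558,.284,.005],[.556,.266,.037],[.5275,.291,.009])])
E
```

```text
t: 26.4
tool_pos: [0.638, 0.2561, 0.0915]
tool_rot: [-2.164, 2.117, -0.159]
contact_force: [-0.6, 0.5, -1.8]
opening: 0.0168
grip_force: 79.8
t 26.4 pos [0.638  0.2561 0.0915] F [-0.6  0.5 -1.8] op 0.0168 grip 79.8
[[0.022, -0.988, 0.151], [-1.0, -0.022, 0.005], [-0.002, -0.152, -0.988]] [ 0.289  0.228  1.669 -0.043  1.099 -2.858]
lip [5.99391842e-01 2.55373562e-01 1.34133370e-04]
w [132.3, 48.2] [5, 3, 6] [0.748 0.144 0.005] [0.73  0.15  0.037]
w [379.1, 171.4] [5, 12, 31] [0.557 0.229 0.005] [0.566 0.223 0.037]
w [385.7, 232.4] [15, 14, 154] [0.546 0.278 0.005] [0.556 0.265 0.037]
w [371.8, 238.9] [5, 11, 29] [0.556 0.285 0.005] [0.564 0.271 0.037]
w [412.1, 253.2] [13, 11, 106] [0.524 0.294 0.005] [0.537 0.279 0.037]
top [([126.0, 164.5], 2, [0.619, 0.342, 0.005]), ([169.3, 176.0], 6, [0.575, 0.193, 0.005])]
sc [([115.7, 220.9], 9), ([132.0, 239.5], 6), ([110.7, 243.0], 3), ([127.7, 256.9], 9), ([111.0, 271.0], 3), ([110.0, 274.0], 3), ([116.1, 281.4], 39), ([160.7, 286.3], 3), ([164.0, 286.7], 3), ([169.7, 287.7], 3), ([173.2, 288.2], 4), ([158.7, 288.7], 3)] [array([145.9, 243.6]), array([126. , 250.5]), array([131.3, 239.2]), array([127.4, 256.6])]
```

```bash

python3 -m jog '[[[0,-0.004,0.002],[-0.05,0,0]],[[0,-0.008,0.005],[-0.1,0,0]],[[0,-0.0124,0.0085],[-0.155,0,0]],[[0,-0.0124,0.0085],[-0.155,0,0]]]'
python3 -m jog '[[[0,0.01,0],[0,0,0]],[[0,0.02,0],[0,0,0]],[[0,0.03,0],[0,0,0]],[[0,0.04,0],[0,0,0]],[[0,0.043,0],[0,0,0]]]'
python3 -m jog '[[[0.003,0.0015,0],[0,0,0]],[[0.006,0.0025,0],[0,0,0]],[[0.003,0.0035,0],[0,0,0]],[[0,0.0045,0],[0,0,0]],[[-0.004,0.005,0],[0,0,0]]]'
python3 -c "
from h import *
o=st();r=R.from_rotvec(o['tool_rot']).as_matrix();print('lip',r@[0,.052,.0845]+o['tool_pos'])
"
```

```text
t: 26.95
tool_pos: [0.6505, 0.2564, 0.0845]
tool_rot: [2.245, -2.195, -0.006]
contact_force: [-0.5, -0.6, -0.7]
opening: 0.0166
grip_force: 79.6
t: 27.45
tool_pos: [0.6065, 0.2556, 0.085]
tool_rot: [-2.247, 2.193, 0.002]
contact_force: [5.8, -0.1, -5.0]
opening: 0.0171
grip_force: 79.0
t: 27.95
tool_pos: [0.6051, 0.2579, 0.0856]
tool_rot: [-2.245, 2.192, -0.007]
contact_force: [10.6, -3.2, -7.6]
opening: 0.0171
grip_force: 79.0
t 27.95 pos [0.6051 0.2579 0.0856] F [10.6 -3.2 -7.6] op 0.0171 grip 79.0
[[0.024, -1.0, 0.006], [-1.0, -0.024, -0.001], [0.001, -0.006, -1.0]] [ 2.910e-01  2.490e-01  1.648e+00 -2.000e-03  1.239e+00 -2.874e+00]
lip [0.55367314 0.25664646 0.00074874]
```

```bash

python3 -m jog '[[[0,-0.006,-0.001],[-0.05,0,0]],[[0,-0.012,-0.001],[-0.1,0,0]],[[0,-0.018,-0.0015],[-0.15,0,0]],[[0,-0.018,-0.0015],[-0.15,0,0]]]'
python3 -m jog '[[[0,-0.01,0],[0,0,0]],[[0,-0.018,0],[0,0,0]],[[0,-0.024,0],[0,0,0]],[[0,-0.03,0],[0,0,0]],[[0,-0.03,0],[0,0,0]]]'
python3 - <<'E'
from h import *
o=st();r=R.from_rotvec(o['tool_rot']).as_matrix();print('lip',r@[0,.052,.0845]+o['tool_pos'])
w=optics.get_image('wrist')
h=cv2.cvtColor(w['image'][:300],cv2.COLOR_BGR2HSV);m=((h[...,0]>=19)&(h[...,0]<=28)&(h[...,1]>=110)).astype(np.uint8)
n,_,s,c=cv2.connectedComponentsWithStats(m)
for i in range(1,n):
    if s[i,4]>=6: print(np.round(c[i],1),s[i,2:],np.round(ray(w,c[i],.005,o),3),np.round(ray(w,c[i],.037,o),3))
E
```

```text
t: 28.35
tool_pos: [0.6218, 0.2594, 0.0869]
tool_rot: [2.166, -2.118, -0.164]
contact_force: [3.3, 0.5, 0.5]
opening: 0.017
grip_force: 80.2
t: 28.85
tool_pos: [0.6487, 0.2611, 0.0844]
tool_rot: [2.165, -2.114, -0.169]
contact_force: [-5.5, 0.2, 9.7]
opening: 0.017
grip_force: 81.6
t 28.85 pos [0.6487 0.2611 0.0844] F [-5.5  0.2  9.7] op 0.017 grip 81.6
[[0.024, -0.987, -0.156], [-1.0, -0.024, -0.001], [-0.002, 0.156, -0.988]] [ 0.261  0.432  1.426  0.039  1.435 -2.913]
lip [0.58418107 0.25973604 0.00905747]
[352.4 163.2] [ 14  12 122] [0.556 0.232 0.005] [0.573 0.226 0.037]
[368.  215.8] [ 13  12 121] [0.536 0.278 0.005] [0.556 0.265 0.037]
[347.6 225.6] [ 14  12 107] [0.554 0.286 0.005] [0.571 0.272 0.037]
[379.8 232.7] [11 10 79] [0.522 0.294 0.005] [0.544 0.279 0.037]
```

The beads stayed pinned under the dish's overhang. They can't be pushed up an undercut wall and the slots can't carry them, so I'll stop disturbing them. I'll push the rim bead back in.

```bash

python3 -m jog '[[[0,0.004,-0.025],[0,0,0]],[[0,0.0094,-0.0593],[0,0,0]],[[0,0.0094,-0.0593],[0.08,0,0]],[[0,0.0094,-0.0593],[0.17,0,0]],[[0,0.0094,-0.0593],[0.257,0,0]]]'
python3 -m jog '[[[0,0,0],[0,0,0]],[[0,0,0],[0,0,0]]]'
python3 -c "
from h import *
o=st();r=R.from_rotvec(o['tool_rot']).as_matrix();l=r@[0,.052,.0845]+o['tool_pos'];print('lip',l)
print('to (.575,.26,.0365)',np.round(r.T@(np.array([.575,.26,.0365])-l),4),'fwd -.03',np.round(r.T@[-.03,-.0009,0],4))
"
```

```text
t: 29.4
tool_pos: [0.6492, 0.2605, 0.1423]
tool_rot: [-2.19, 2.14, -0.112]
contact_force: [0.4, 0.2, -1.4]
opening: 0.017
grip_force: 80.3
t: 29.6
tool_pos: [0.6485, 0.2604, 0.1416]
tool_rot: [-2.193, 2.142, -0.107]
contact_force: [-0.1, 0.4, -0.9]
opening: 0.0171
grip_force: 80.3
t 29.6 pos [0.6485 0.2604 0.1416] F [-0.1  0.4 -0.9] op 0.0171 grip 80.3
[[0.024, -0.995, 0.101], [-1.0, -0.023, 0.004], [-0.002, -0.101, -0.995]] [ 0.285  0.229  1.574 -0.026  1.24  -2.872]
lip [0.60530366 0.25956865 0.05226191]
to (.575,.26,.0365) [-0.0011  0.0317  0.0126] fwd -.03 [ 0.0002  0.0299 -0.003 ]
```

```bash

python3 -m jog '[[[0,0.01,0.008],[0,0,0]],[[0,0.02,0.0126],[0,0,0]],[[0,0.0317,0.0126],[0,0,0]],[[0,0.0317,0.0126],[0,0,0]]]'
python3 -m jog '[[[0,0.006,-0.0006],[0,0,0]],[[0,0.012,-0.0012],[0,0,0]],[[0,0.018,-0.0018],[0,0,0]],[[0,0.024,-0.0024],[0,0,0]],[[0,0.03,-0.003],[0,0,0]]]'
python3 -m jog '[[[0,0,0],[0,0,0]],[[0,-0.01,-0.03],[0,0,0]],[[0,-0.02,-0.06],[0,0,0]],[[0,-0.02,-0.1],[0,0,0]],[[0,-0.02,-0.1],[0,0,0]]]'
python3 - <<'E'
from h import *
o=st();r=R.from_rotvec(o['tool_rot']).as_matrix();print('lip',r@[0,.052,.0845]+o['tool_pos'])
w=optics.get_image('wrist');sc=optics.get_image('scene')
h=cv2.cvtColor(w['image'][:300],cv2.COLOR_BGR2HSV);m=((h[...,0]>=19)&(h[...,0]<=28)&(h[...,1]>=110)).astype(np.uint8)
n,_,s,c=cv2.connectedComponentsWithStats(m)
for i in range(1,n):
    if s[i,4]>=6: print(np.round(c[i],1),s[i,2:],np.round(ray(w,c[i],.009,o),3))
print(blobs(sc,(110,215,175,290),140,4))
E
```

```text
t: 30.0
tool_pos: [0.6169, 0.2596, 0.1246]
tool_rot: [-2.194, 2.143, -0.106]
contact_force: [0.1, 0.5, -1.2]
opening: 0.0174
grip_force: 80.1
t: 30.5
tool_pos: [0.5883, 0.259, 0.1261]
tool_rot: [-2.192, 2.141, -0.109]
contact_force: [-0.6, 0.5, -0.9]
opening: 0.0173
grip_force: 80.1
t: 31.0
tool_pos: [0.6019, 0.2602, 0.236]
tool_rot: [-2.183, 2.133, -0.118]
contact_force: [0.9, 0.4, 1.1]
opening: 0.0171
grip_force: 80.2
t 31.0 pos [0.6019 0.2602 0.236 ] F [0.9 0.4 1.1] op 0.0171 grip 80.2
[[0.023, -0.993, 0.116], [-1.0, -0.023, 0.008], [-0.006, -0.116, -0.993]] [ 0.306  0.052  1.609 -0.028  1.367 -2.854]
lip [0.5600715  0.25970384 0.146016  ]
[358.7 172.5] [ 7  6 33] [0.499 0.265 0.009]
[333.9 192.3] [ 7  6 31] [0.526 0.292 0.009]
[([119.2, 221.5], 22), ([127.9, 257.1], 8), ([141.3, 259.7], 10), ([110.2, 271.0], 4), ([112.7, 274.3], 6), ([114.6, 277.2], 5), ([110.8, 279.2], 6), ([112.4, 286.1], 17), ([118.9, 285.6], 22), ([166.5, 285.2], 4), ([156.2, 288.0], 4), ([163.5, 287.8], 8)]
```

The rim bead is back in the dish, with small beads now at (0.499,0.265) and (0.526,0.292). Next I'll stand the scoop up on clear bench.

```bash

python3 -m jog '[[[0,0,0],[-0.06,0,0]],[[0,0,0],[-0.112,0,0]],[[0,0,0],[-0.112,0,0]]]'
python3 -m jog '[[[0.01,0.05,0],[0,0,0]],[[0.04,0.09,0],[0,0,0]],[[0.08,0.1,0],[0,0,0]],[[0.12,0.1,0],[0,0,0]],[[0.16,0.1,0],[0,0,0]]]'
python3 -m jog '[[[0.04,0,0],[0,0,0]],[[0.08,0,0],[0,0,0]],[[0.08,0,0.04],[0,0,0]],[[0.08,0,0.08],[0,0,0]],[[0.08,0,0.11],[0,0,0]]]'
python3 -m jog '[[[0,0,0],[0,0,0]],[[0,0,0],[0,0,0]]]'
python3 -c "
from h import *
o=st();print(R.from_rotvec(o['tool_rot']).as_matrix())"
```

```text
t: 31.4
tool_pos: [0.5982, 0.2585, 0.2245]
tool_rot: [2.24, -2.19, -0.014]
contact_force: [0.1, -0.5, -1.5]
opening: 0.0172
grip_force: 80.2
t: 31.9
tool_pos: [0.5006, 0.0957, 0.2264]
tool_rot: [2.244, -2.19, -0.012]
contact_force: [0.4, -0.1, -1.3]
opening: 0.0171
grip_force: 80.1
t: 32.4
tool_pos: [0.5034, 0.0505, 0.1147]
tool_rot: [2.173, -2.224, 0.031]
contact_force: [0.7, 0.1, -1.6]
opening: 0.0171
grip_force: 80.3
t: 32.6
tool_pos: [0.5036, 0.0506, 0.1164]
tool_rot: [2.173, -2.223, 0.029]
contact_force: [-1.0, 1.0, -1.0]
opening: 0.0172
grip_force: 80.3
t 32.6 pos [0.5036 0.0506 0.1164] F [-1.  1. -1.] op 0.0172 grip 80.3
[[-0.023, -1.0, -0.011], [-0.999, 0.023, -0.036], [0.036, 0.01, -0.999]] [-0.027 -0.124  1.983 -0.038  1.292 -3.135]
[[-0.02299355 -0.99968027 -0.01051889]
 [-0.99907342  0.02335994 -0.03614706]
 [ 0.03638123  0.00967799 -0.99929112]]
```

```bash

python3 -m jog '[[[0,0,-0.01],[0,0,0.1]],[[0,0,-0.01],[0,0,0.2]],[[0,0,-0.01],[0,0,0.3]],[[0,0,-0.01],[0,0,0.3]]]'
python3 -c "
from h import *
o=st();m=R.from_rotvec(o['tool_rot']).as_matrix();a=np.arctan2(m[1,1],m[0,1]);s,c=np.sin(a),np.cos(a)
delta([.50,.03,.095],R.from_matrix(np.array([[-s,c,0],[c,s,0],[0,0,-1]]).T))"
```

```text
t: 33.0
tool_pos: [0.5062, 0.0508, 0.1302]
tool_rot: [1.821, -2.53, 0.043]
contact_force: [-0.3, 0.1, -1.4]
opening: 0.0166
grip_force: 80.2
t 33.0 pos [0.5062 0.0508 0.1302] F [-0.3  0.1 -1.4] op 0.0166 grip 80.2
[[-0.317, -0.948, -0.003], [-0.948, 0.317, -0.036], [0.036, -0.008, -0.999]] [-0.026 -0.138  1.972 -0.038  1.311 -2.835]
shift [ 0.0205 -0.0004  0.036 ] turn [-0.0084 -0.0355 -0.0001]
```

```bash

python3 -m jog '[[[0.01,0,0.01],[-0.008,-0.0355,0]],[[0.02,0,0.025],[-0.008,-0.0355,0]],[[0.0205,0,0.036],[-0.008,-0.0355,0]],[[0.0205,0,0.036],[-0.008,-0.0355,0]],[[0.0205,0,0.036],[-0.008,-0.0355,0]]]'
python3 -m jog '[[[0,0,0.005],[0,0,0]],[[0,0,0.009],[0,0,0]],[[0,0,0.009],[0,0,0]]]'
python3 -m jog '[[[0,0,0.0012],[0,0,0]],[[0,0,0.0012],[0,0,0]],[[0,0,0.0012],[0,0,0]]]'
python3 -c "
from h import *
st()"
```

```text
t: 33.5
tool_pos: [0.4972, 0.03, 0.0913]
tool_rot: [1.832, -2.546, -0.005]
contact_force: [-0.4, -0.3, -1.8]
opening: 0.0172
grip_force: 80.1
t: 33.8
tool_pos: [0.4984, 0.0298, 0.0843]
tool_rot: [1.833, -2.547, -0.003]
contact_force: [-1.0, -0.3, 4.5]
opening: 0.0172
grip_force: 81.2
t: 34.1
tool_pos: [0.4985, 0.0298, 0.0843]
tool_rot: [1.833, -2.547, -0.003]
contact_force: [-4.3, -2.2, 10.7]
opening: 0.0168
grip_force: 82.0
t 34.1 pos [0.4985 0.0298 0.0843] F [-4.3 -2.2 10.7] op 0.0168 grip 82.0
[[-0.318, -0.948, -0.004], [-0.948, 0.318, -0.001], [0.002, 0.003, -1.0]] [-8.900e-02 -1.070e-01  2.027e+00 -1.000e-03  1.226e+00 -2.907e+00]
```

```bash

python3 -m jog '[[[0,0,-0.0014],[0,0,0]],[[0,0,-0.0014],[0,0,0]]]'
python3 -m jog '[[[0,0,0],[0,0,0]],[[0,0,0],[0,0,0]],[[0,0,0],[0,0,0]],[[0,0,0],[0,0,0]],[[0,0,0],[0,0,0]]]' 1
python3 -m jog '[[[0,0,-0.02],[0,0,0]],[[0,0,-0.06],[0,0,0]],[[0,0,-0.1],[0,0,0]],[[0,0,-0.15],[0,0,0]],[[0,0,-0.17],[0,0,0]]]'
python3 - <<'E'
from h import *
o=st();w=optics.get_image('wrist')
h=cv2.cvtColor(w['image'],cv2.COLOR_BGR2HSV)
m=((h[...,0]>=5)&(h[...,0]<=16)&(h[...,1]>=150)&(h[...,2]>60)).astype(np.uint8)
n,_,s,c=cv2.connectedComponentsWithStats(m);r=R.from_rotvec(o['tool_rot']).as_matrix()
for i in range(1,n):
    if s[i,4]>=150: print(np.round(c[i],1),s[i].tolist())
print('expected top of grip',proj(w,[.4985,.0298,.125],o),proj(w,[.4985,.0298,.075],o))
d=optics.get_image('top');print('bowl',[(x,a,np.round(ray(d,x,.018),3).tolist()) for x,a in blobs(d,(295,178,335,215),140,15)])
b=blobs(d,(120,165,178,232),150,3);print('dish',[(x,a,np.round(ray(d,x,.009),3).tolist()) for x,a in b])
E
```

```text
t: 34.3
tool_pos: [0.4983, 0.0298, 0.0843]
tool_rot: [1.833, -2.548, -0.002]
contact_force: [-0.8, -1.2, 6.3]
opening: 0.0172
grip_force: 81.4
t: 34.8
tool_pos: [0.4972, 0.0298, 0.0827]
tool_rot: [1.832, -2.547, -0.005]
contact_force: [-0.2, 0.0, 0.8]
opening: 0.0852
grip_force: 0.0
t: 35.3
tool_pos: [0.5002, 0.0297, 0.2589]
tool_rot: [-1.833, 2.549, -0.004]
contact_force: [0.3, -0.3, 0.9]
opening: 0.0857
grip_force: 0.0
t 35.3 pos [0.5002 0.0297 0.2589] F [ 0.3 -0.3  0.9] op 0.0857 grip 0.0
[[-0.318, -0.948, 0.003], [-0.948, 0.318, -0.001], [-0.0, -0.003, -1.0]] [-8.900e-02 -2.680e-01  1.863e+00 -1.000e-03  1.543e+00 -2.907e+00]
[256.5 181.2] [248, 166, 18, 32, 380]
expected top of grip (np.float64(256.66148086429655), np.float64(183.16068765892248)) (np.float64(256.46458155892026), np.float64(172.33777494135825))
bowl [([314.5, 182.4], 30, [0.537, -0.302, 0.018]), ([321.9, 187.3], 33, [0.519, -0.326, 0.018])]
dish [([139.5, 190.5], 4, [0.526, 0.293, 0.009]), ([147.7, 198.3], 3, [0.499, 0.265, 0.009])]
```

```bash
python3 -c "
from station import job
print(job.finish_job())"
```

```text
the job is handed in; nothing more can be done
None
```

Handed in, but not fully done: both full-size beads are in the pewter bowl and the scoop stands upright, but two of the four undersized beads were carried over the dish's rear rim and lie on the bench under its overhang, where I couldn't get them back (I nudged a third back in off the rim); I also viewed 12 pictures, over the limit of 10.

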